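# Gather the bottle caps in the tray's corner

### The job

A highlighter pen has been left lying across the cap tray: first take it off and stand it upright in the dark metal pen cup, and let go of it. Then pick the tray up by its blue handle, clear of the desk, and tilt it until all four bottle caps have slid together into the orange corner. Finish while still holding the tray like that: up in the air, plainly tilted, still, with the caps resting in that corner; leave the bottles and the stack of dishes where they are.

Things in the scene. Friction and masses are not known exactly. Their poses are not given: they have to be found in the camera images.
- tray: grey open plastic tray, 190 mm long (its x) by 120 mm wide (its y), 48 mm high, walls and floor 4 mm thick, about 150 g; origin: centre of its underside; z up. Its -x end faces roughly towards the robot at the start; a blue handle stands off its far +x end; the corner at its -x end on its +y side is orange. It stands loose on the desk
- tray_corner (a point): the orange corner of the tray, on the inner floor where the two inner walls meet: 91 mm towards -x, 56 mm towards +y and 4 mm above the tray's origin. Its axes are the tray's
- tray_grip (a point): middle of the blue handle bar, 140 mm along the tray's +x, 40 mm above its underside; axes as the tray's. The bar runs along the tray's y: 100 mm long, 14 mm thick (along x), 20 mm high; 38 mm free between it and the tray's wall; arms at 45 mm either side of its middle join it rigidly to the tray. Tray and caps (0.2 kg) balance 130 mm from the bar: grip firmly, or the tray droops
- cap0: loose green plastic bottle cap, a smooth disc 20 mm across and 10 mm high with a small silver spot on top, about 12 g; origin: centre of its underside. It starts flat on the tray's inner floor and slides on it at a tilt of about 13 degrees (10 to 15), more when it also rubs along a wall
- cap1: loose white plastic bottle cap, a smooth disc 20 mm across and 10 mm high with a small silver spot on top, about 12 g; origin: centre of its underside. It starts flat on the tray's inner floor and slides on it at a tilt of about 13 degrees (10 to 15), more when it also rubs along a wall
- cap2: loose yellow plastic bottle cap, a smooth disc 20 mm across and 10 mm high with a small silver spot on top, about 12 g; origin: centre of its underside. It starts flat on the tray's inner floor and slides on it at a tilt of about 13 degrees (10 to 15), more when it also rubs along a wall
- cap3: loose red plastic bottle cap, a smooth disc 20 mm across and 10 mm high with a small silver spot on top, about 12 g; origin: centre of its underside. It starts flat on the tray's inner floor and slides on it at a tilt of about 13 degrees (10 to 15), more when it also rubs along a wall
- pen: flat highlighter pen, yellow with a black cap end, 150 mm long (along its x, black cap at +x), 18 mm wide (its y), 12 mm thick (its z), about 20 g; origin: middle of its underside. It starts lying across the tray on the rims of both long walls, roughly along the tray's y, its underside 48 mm above the desk. Either end may be up in the cup
- cup: round dark metal pen cup, open at the top, 74 mm across outside at the rim, 80 mm high, about 75 mm deep inside, wall 4 mm, narrower towards its foot, 450 g, standing loose on the desk; origin: centre of its underside; z up
- dishes: bystander: stack of three red culture dishes, 94 mm across, 47 mm high; origin: centre of its underside
- bottle_a: bystander: amber sample bottle with a green cap, 40 mm across, 125 mm high; origin: centre of its underside
- bottle_b: bystander: amber sample bottle with an orange cap, 40 mm across, 125 mm high; origin: centre of its underside
Mind the look-alikes: they are no part of the job. Several things look just like the cup: the one meant starts farthest to the robot's right.

How it is judged:
By the outcome, as a careful person would: the job done as asked, in the order asked, and still so for the second after the job is handed in, while the arm keeps its last pose, push and grip.
It also fails if it takes over 64 s, if anything falls off the work surface, if the arm or the gripper's body presses on something with over 40 N, if the wrist force passes 120 N, or if a joint passes its speed limit or range.

### The arm

A 6-joint arm with a two-finger parallel gripper is mounted at the origin on the work surface. World frame = base frame: x ahead of the robot, y to its left, z up, the work surface at z = 0. Lengths are in mm, angles in rad, forces in N, time in s.
With the tool pointing down it reaches from about 250 to 800 mm from the base axis. Payload 3.9 kg.
Tool frame: the origin (TCP) lies at the very end of the fingers, on their centre line; the grasp point (between the pads) lies 19 mm behind it (grip_depth is the distance from the TCP to the grasp point, in mm); z points along the fingers, y is the line along which they close (so a half turn about z gives the same grasp; the last joint's range is limited). The gripper opens to 85 mm and grips with 20 to 120 N. Pads are 22 mm wide; open, the fingers measure 114 mm over their backs; the gripper's body (76 mm by 85 mm) begins 54 mm behind the grasp point. The pads swing forward as they close: fully open they stand 13 mm farther back than shut.
Start: joints at [1.261, 0.26, -0.138, 1.173, 0, 1.571], TCP at [160.051, 499.999, 231.304] pointing down, gripper open.
Joint ranges: [-2.78, 2.78], [-0.83, 1.72], [-1.28, 1.37], [-1.9, 2.12], [-1.57, 1.48], [-3.14, 3.14]. Speed limits (rad/s): [2.57, 2.57, 3.14, 3.14, 3.14, 3.14].

### API

Orientations are given as a rotation vector (axis times angle).
In Python, from cell import * gives the robot as it stands.
- The arm moves only by the tool jog_arm, never from a script. Its argument "series" is a list of rows, each a list of 3 entries, a list of its own where there are three numbers: the finger opening in mm, from 0 to 85.4, then the shift along the tool's x, y, z as a fraction of full scale, then the turn about the tool's z as a fraction of full scale. A call has 1 to 20 rows; each row is the pose to reach, as a shift and turn from the pose commanded when the call began, along the tool's axes at that moment; what a row does not reach only later rows make up. Full scale, the value 1, is 500 mm for a shift and 120 degrees for a turn. A row lasts 1/12 s, in which the tool goes at most 41.7 mm and 7.16 degrees, less where a joint would pass 70% of its speed; a pose out of reach is approached as far as the arm can. A call with a number of a shift or a turn outside -1 to 1 is refused whole. A call with a gripper value outside its range is refused whole. The fingers move at their own pace and stop on an object; "squeeze" is the grip in N (left out, the last holds). Time passes only in rows, so rows that repeat a pose let the fingers close. It gives the time, the measured TCP pose, the force, the opening and the grip force at its end, in the units of the state.
- read_state(): the state, without advancing time (a new reading comes with each control period).
- read_camera(name): name is "side" or "top" or "wrist"; returns a dict with "image" (384x512x3 uint8, red, green, blue), "intrinsics" (3x3 intrinsics, pixels), "position" and "attitude" of the camera in the world. Camera axes: x right, y down, z forward; pixel columns grow to the right and rows downward; lengths in mm; the calibration is good to about 2 mm. A picture is of the moment at which its call begins. There is no depth.
- close_job(): hands the job in; it is judged then, once.
The state is a dict: "time": time; "qpos": joint angles; "qd": joint speeds; "effort": joint torques, N m; "tool_pos": TCP position; "eef_rot": TCP orientation; "wrist_force": force on the tool from outside, world axes, zero at the start; "moment": the same for the moment, N m; "width": finger opening in mm; "gripper_force": force on a finger pad.
Only numpy, scipy, OpenCV 4.12 (cv2) and the standard library are available. Lean on these libraries where they do the work, as an engineer would, in place of code of your own. Each camera call takes 0.05 s, during which the arm holds its last target. There are 200 camera calls.

## Working session

There is one attempt and no reset: what is moved stays moved. The work goes in short steps, Python scripts to look and compute and a tool call to move; the robot and the scene stay as the last step left them, time stands still between calls to the robot, and variables do not carry over. Pictures are saved under pics/ and viewed, at most 10 in all, crops included, and the job is handed in when it is done.

Besides the shell and the picture viewer there is one more tool, called after "Emit:" as name(argument=value, ...), one argument or row to a line, values as JSON. jog_arm: Moves the arm, as the interface text tells. Its arguments: {"type":"object","properties":{"series":{"type":"array"},"squeeze":{"type":"number"}},"required":["series"]}

```bash
mkdir -p pics; ls
python3 - <<'E'
from cell import *
import cv2,numpy as np
s=read_state(); print({k:np.round(v,3).tolist() for k,v in s.items()})
ims=[]
for n in("side","top"):
    c=read_camera(n); cv2.imwrite(f"pics/{n}0.png",c["image"][:,:,::-1]); print(n,np.round(c["intrinsics"],1).tolist(),np.round(c["position"],1),np.round(c["attitude"],4).tolist())
E
```

```text
pics
{'time': 0.0, 'qpos': [1.261, 0.261, -0.139, 1.173, -0.0, 1.571], 'qd': [0.0, -0.002, -0.002, 0.001, -0.001, -0.001], 'effort': [-0.0, -40.567, 25.392, 0.019, -0.0, -0.0], 'tool_pos': [159.844, 499.332, 230.442], 'eef_rot': [-0.485, -3.104, 0.003], 'wrist_force': [0.018, -0.516, -0.326], 'moment': [-0.024, -0.026, 0.0], 'gripper_force': 0.0, 'width': 85.6}
side [[496.8, 0.0, 252.7], [0.0, 496.8, 196.7], [0.0, 0.0, 1.0]] [ 143.2 1225.   984.7] [-0.3944, 2.6435, -1.3348]
top [[353.2, 0.0, 251.7], [0.0, 353.2, 192.9], [0.0, 0.0, 1.0]] [ 322.7   54.1 1028. ] [-2.1579, 2.1085, -0.1898]
```

View pics/top0.png

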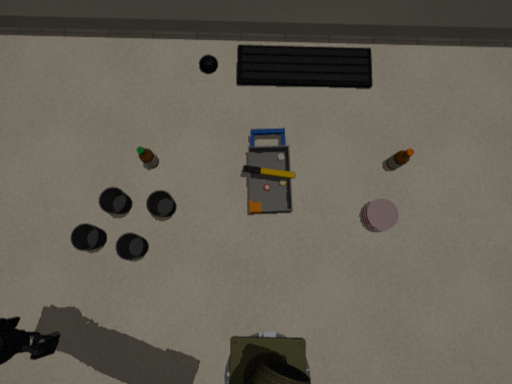

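View pics/side0.png

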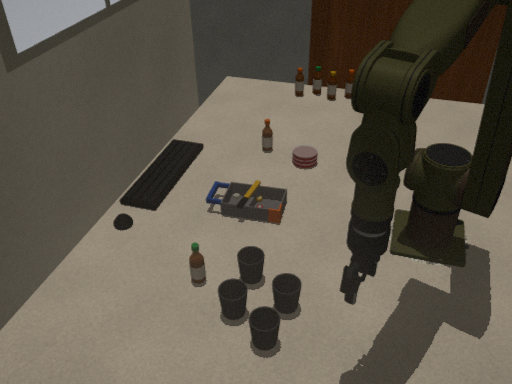

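Top view: the cup look-alikes are at (115,201), (161,205), (89,237) and (132,246). Image right is the robot's right (-y), so the one meant is (161,205). The tray is around (270,180), with its handle at (268,137), its orange corner at (255,208), and the pen running from (245,170) (black) to (294,176). I'll confirm the cup in a crop and measure.

```bash
cat > h.py <<'E'
import cv2,numpy as np
from scipy.spatial.transform import Rotation as R
from cell import *
def ray(c,p):
    K=np.array(c["intrinsics"]); d=R.from_rotvec(c["attitude"]).apply(np.linalg.solve(K,[p[0],p[1],1.]))
    return np.array(c["position"]),d
def cast(c,p,z):
    o,d=ray(c,p); return o+d*(z-o[2])/d[2]
def tri(c1,p1,c2,p2):
    A=[];b=[]
    M=np.zeros((3,3));v=np.zeros(3)
    for c,p in((c1,p1),(c2,p2)):
        o,d=ray(c,p);d/=np.linalg.norm(d);P=np.eye(3)-np.outer(d,d);M+=P;v+=P@o
    return np.linalg.solve(M,v)
def proj(c,X):
    q=R.from_rotvec(c["attitude"]).inv().apply(np.array(X)-c["position"]);q=np.array(c["intrinsics"])@q;return q[:2]/q[2]
def blobs(c,lo,hi,roi,amin=8):
    h=cv2.cvtColor(c["image"],cv2.COLOR_RGB2HSV);m=cv2.inRange(h,np.array(lo),np.array(hi))
    z=np.zeros_like(m);x0,y0,x1,y1=roi;z[y0:y1,x0:x1]=m[y0:y1,x0:x1]
    cs,_=cv2.findContours(z,cv2.RETR_EXTERNAL,cv2.CHAIN_APPROX_NONE)
    return sorted([k for k in cs if cv2.contourArea(k)>=amin],key=cv2.contourArea)[::-1]
def cen(k):
    m=cv2.moments(k);return m["m10"]/m["m00"],m["m01"]/m["m00"]
E
python3 - <<'E'
from h import *
c=read_camera("top")
r=lambda a:np.round(a,1).tolist()
b=blobs(c,(105,120,40),(130,255,255),(235,115,300,160))
for k in b: q=cv2.minAreaRect(k);print("blue",r(cen(k)),r(q[1]),r(q[2]),[r(cast(c,p,50)[:2]) for p in cv2.boxPoints(q)])
for k in blobs(c,(5,150,60),(18,255,255),(235,190,275,220)): print("orange",r(cen(k)),r(cast(c,cen(k),48)))
for k in blobs(c,(20,150,80),(32,255,255),(235,155,300,190)): q=cv2.minAreaRect(k);print("yel",r(cen(k)),r(q[1]),q[2],[r(cast(c,p,60)[:2]) for p in cv2.boxPoints(q)])
for k in blobs(c,(0,0,0),(180,255,62),(65,180,185,265),200): 
  q=cv2.minEnclosingCircle(k);print("dark",r(q[0]),r(q[1]),r(cast(c,q[0],40)),r(cen(k)))
h=c["image"]
g=lambda x0,y0,x1,y1,f:cv2.resize(h[y0:y1,x0:x1,::-1],None,fx=f,fy=f,interpolation=cv2.INTER_CUBIC)
a=g(60,178,190,268,6)[:540,:];cv2.imwrite("pics/cups.png",a)
cv2.imwrite("pics/tray.png",g(225,115,320,225,5))
E
```

```text
blue [267.5, 133.3] [16.0, 33.0] 90.0 [[681.5, 57.5], [683.9, -38.4], [635.5, -38.7], [633.2, 56.4]]
orange [254.7, 206.9] [454.0, 41.8, 48.0]
yel [277.4, 172.4] [33.9, 6.1] 7.765164852142334 [[548.6, 28.3], [566.1, 26.3], [555.1, -68.5], [537.7, -66.2]]
dark [88.5, 237.5] 17.7 [358.9, 500.3, 40.0] [88.0, 237.6]
dark [115.0, 202.0] 16.5 [459.8, 435.9, 40.0] [115.0, 201.5]
dark [131.9, 246.8] 16.1 [336.2, 378.3, 40.0] [131.3, 246.5]
dark [161.2, 204.6] 14.9 [455.6, 305.6, 40.0] [160.9, 204.5]
```

View pics/tray.png

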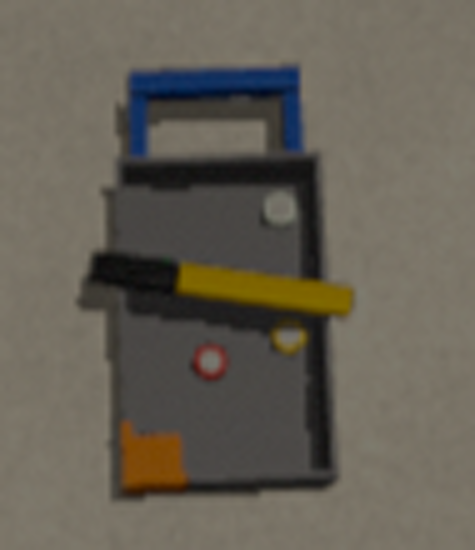

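View pics/cups.png

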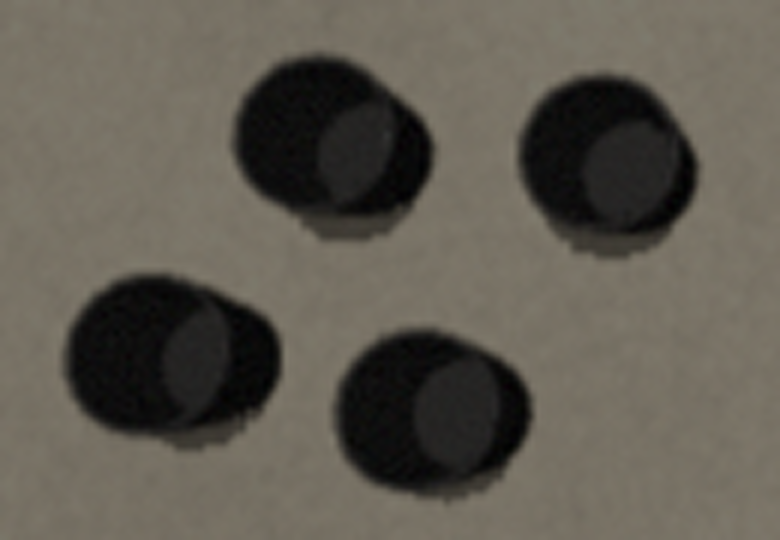

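The crop confirms it. The cup at (161,205), top right in the crop, is the rightmost of the four identical dark cups. The tray crop shows the blue bar at the top, the orange corner at the lower left, the pen across the tray with its black end on the left, and the white, yellow and red caps visible.

The interface only gives yaw, so the tilt has to come from somewhere else. First I'll check how the arm treats a pose beyond its reach, in free air.

Emit:
jog_arm(
  series=[
    [85,[0,0.1,0],0],
    [85,[0,0.2,0],0],
    [85,[0,0.3,0],0],
    [85,[0,0.4,0],0],
    [85,[0,0.5,0],0],
    [85,[0,0.6,0],0],
    [85,[0,0.7,0],0],
    [85,[0,0.8,0],0],
    [85,[0,0.9,0],0],
    [85,[0,0.9,0],0],
    [85,[0,0.9,0],0],
    [85,[0,0.9,0],0],
  ],
)

```text
time: 1.15
tool_pos: [256.7, 801.8, 240.7]
eef_rot: [0.484, 3.102, 0.015]
wrist_force: [1.2, 3.0, -0.0]
width: 85.0
gripper_force: 0.0
```

Emit:
jog_arm(
  series=[
    [85,[0,0.5,0],0],
    [85,[0,0.9,0],0],
    [85,[0,0.9,0],0],
    [85,[0,0.9,0],0],
    [85,[0,0.9,0],0],
    [85,[0,0.9,0],0],
  ],
)

```text
time: 1.65
tool_pos: [275.2, 859.9, 169.3]
eef_rot: [0.483, 3.092, 0.102]
wrist_force: [-0.7, -0.0, -0.1]
width: 84.8
gripper_force: 0.0
```

```bash
python3 -c "
from h import *
s=read_state();print(np.round(s['qpos'],3),s['tool_pos'],R.from_rotvec(s['eef_rot']).as_matrix().round(3))"
```

```text
[1.261 1.129 1.364 1.74  0.    1.571] [275.20528398 859.89101765 169.31211903] [[-0.952  0.304  0.02 ]
 [ 0.305  0.95   0.063]
 [ 0.     0.066 -0.998]]
```

Emit:
jog_arm(
  series=[
    [85,[0,0,-0.1],0],
    [85,[0,0,-0.1],0],
    [85,[0,0,-0.2],0],
    [85,[0,0,-0.2],0],
    [85,[0,0,-0.2],0],
  ],
)

```text
time: 2.07
tool_pos: [265.9, 830.7, 263.3]
eef_rot: [0.482, 3.084, 0.161]
wrist_force: [0.1, 0.3, 0.4]
width: 84.9
gripper_force: 0.0
```

```bash
python3 -c "
from h import *
s=read_state();print(np.round(s['qpos'],3),s['tool_pos'],R.from_rotvec(s['eef_rot']).as_matrix().round(3))"
```

```text
[1.261 1.021 1.365 1.811 0.    1.571] [265.90392933 830.71533084 263.29920666] [[-0.952  0.303  0.032]
 [ 0.305  0.947  0.099]
 [ 0.     0.104 -0.995]]
```

Emit:
jog_arm(
  series=[
    [85,[0,-0.1,0],0],
    [85,[0,-0.2,0],0],
    [85,[0,-0.3,0],0],
    [85,[0,-0.4,0],0],
    [85,[0,-0.4,0],0],
    [85,[0,-0.4,0],0],
  ],
)

```text
time: 2.57
tool_pos: [217.1, 678.2, 242.8]
eef_rot: [0.482, 3.085, 0.155]
wrist_force: [-0.1, -0.2, 0.4]
width: 85.0
gripper_force: 0.0
```

```bash
python3 -c "
from h import *
s=read_state();print(np.round(s['qpos'],3),s['tool_pos'],R.from_rotvec(s['eef_rot']).as_matrix().round(3))"
```

```text
[ 1.261  0.513  0.279  1.236 -0.     1.571] [217.1010061  678.17378429 242.75573921] [[-0.952  0.303  0.031]
 [ 0.305  0.948  0.095]
 [-0.     0.1   -0.995]]
```

Orientation gives way at the reach limit, and the tilt stays with me when I come back into reach. That lets me build tilt on purpose. I'll see how fast it grows.

Emit:
jog_arm(
  series=[
    [85,[0,0.2,-0.1],0],
    [85,[0,0.4,-0.2],0],
    [85,[0,0.6,-0.2],0],
    [85,[0,0.8,-0.2],0],
    [85,[0,1,-0.2],0],
    [85,[0,1,-0.2],0],
    [85,[0,1,-0.2],0],
    [85,[0,1,-0.2],0],
    [85,[0,1,-0.2],0],
    [85,[0,1,-0.2],0],
    [85,[0,1,-0.2],0],
    [85,[0,1,-0.2],0],
    [85,[0,1,-0.2],0],
    [85,[0,1,-0.2],0],
  ],
)

```text
time: 3.73
tool_pos: [270.4, 844.7, 267.4]
eef_rot: [0.48, 3.075, 0.217]
wrist_force: [-0.2, -0.7, -1.0]
width: 84.9
gripper_force: 0.0
```

```bash
cat > fk.py <<'E'
import numpy as np
from scipy.optimize import least_squares
D=np.array([[524.3,230.4,.261,-.139,1.173],[902.9,169.3,1.129,1.364,1.74],[872.2,263.3,1.021,1.365,1.811],[712.1,242.8,.513,.279,1.236]])
def fk(p,j2,j3,j4):
    a=[j2+p[1],j2-j3+p[3],j2-j3+j4]
    return (p[0]*np.sin(a[0])+p[2]*np.sin(a[1])+p[4]*np.cos(a[2])+p[5]*np.sin(a[2]), p[6]+p[0]*np.cos(a[0])+p[2]*np.cos(a[1])-p[4]*np.sin(a[2])+p[5]*np.cos(a[2]))
E
python3 -c "
from h import *
from fk import *
s=read_state();q=s['qpos'];print(np.round(q,3),s['tool_pos'],R.from_rotvec(s['eef_rot']).as_matrix().round(3))
D=np.vstack([D,[np.hypot(*s['tool_pos'][:2]),s['tool_pos'][2],q[1],q[2],q[3]]])
def f(p): return np.array([np.array(fk(p,*d[2:]))-d[:2] for d in D]).ravel()
r=least_squares(f,[290,.2,350,1.8,250,76,267],x_scale=[100,.3,100,.3,100,50,100]);print(r.x.round(3),f(r.x).round(1))"
```

```text
[1.261 1.018 1.364 1.777 0.    1.571] [270.42430552 844.73980227 267.38838075] [[-0.952  0.302  0.043]
 [ 0.305  0.943  0.134]
 [ 0.     0.14  -0.99 ]]
[ 5.67295e+02  1.00000e-03  3.91338e+02  1.41600e+00  4.40850e+02
 -1.02700e+00  2.18376e+02] [-0.   0.   0.   0.   0.  -0.2  0.  -0.1 -0.   0.2]
```

```bash
cat >> h.py <<'E'
def plan(xyz,dx=None,yaw=None):
    """shift/turn fractions from now to TCP xyz, with tool y's heading = yaw deg"""
    s=read_state();M=R.from_rotvec(s["eef_rot"]).as_matrix();p=np.array(s["tool_pos"])
    sh=M.T@(np.array(xyz)-p)/500;t=0
    if yaw is not None:
        best=[]
        for a in np.arange(-120,120.1,.1):
            y=(M@R.from_euler("z",a,degrees=True).as_matrix())[:,1]
            best.append((abs((np.degrees(np.arctan2(y[1],y[0]))-yaw+180)%360-180),abs(a),a))
        t=min(best)[2]/120
    print("shift",sh.round(3).tolist(),"turn",round(t,3),"rows",round(np.linalg.norm(sh)*12,1),round(abs(t)*16.8,1))
def st():
    s=read_state();M=R.from_rotvec(s["eef_rot"]).as_matrix()
    print("t",round(s["time"],2),"q",np.round(s["qpos"],2).tolist(),"p",np.round(s["tool_pos"],1).tolist(),"z",M[:,2].round(3).tolist(),"y",M[:,1].round(3).tolist(),"F",np.round(s["wrist_force"],1).tolist(),"w",round(s["width"],1),round(s["gripper_force"],1))
E
python3 -c "
from h import *
st();plan([450,100,330],yaw=173)"
```

```text
t 3.73 q [1.26, 1.02, 1.36, 1.78, 0.0, 1.57] p [270.4, 844.7, 267.4] z [0.043, 0.134, -0.99] y [0.302, 0.943, 0.14] F [-0.2, -0.7, -1.0] w 84.9 0.0
shift [-0.796, -1.278, -0.308] turn -0.841 rows 18.4 14.1
```

Emit:
jog_arm(
  series=[
    [85,[-0.6,-0.96,-0.23],-0.84],
    [85,[-0.6,-0.96,-0.23],-0.84],
    [85,[-0.6,-0.96,-0.23],-0.84],
    [85,[-0.6,-0.96,-0.23],-0.84],
    [85,[-0.6,-0.96,-0.23],-0.84],
    [85,[-0.6,-0.96,-0.23],-0.84],
    [85,[-0.6,-0.96,-0.23],-0.84],
    [85,[-0.6,-0.96,-0.23],-0.84],
    [85,[-0.6,-0.96,-0.23],-0.84],
    [85,[-0.6,-0.96,-0.23],-0.84],
    [85,[-0.6,-0.96,-0.23],-0.84],
    [85,[-0.6,-0.96,-0.23],-0.84],
    [85,[-0.6,-0.96,-0.23],-0.84],
    [85,[-0.6,-0.96,-0.23],-0.84],
    [85,[-0.6,-0.96,-0.23],-0.84],
  ],
)

```text
time: 4.98
tool_pos: [401.9, 303.1, 314.3]
eef_rot: [-1.927, 2.323, 0.114]
wrist_force: [-0.3, 0.9, 0.6]
width: 85.1
gripper_force: 0.0
```

```bash
python3 -c "
from h import *
st();plan([200,-350,330])"
```

```text
t 4.98 q [0.59, 0.11, -0.12, 1.22, 0.09, -0.79] p [401.9, 303.1, 314.3] z [0.045, 0.135, -0.99] y [-0.982, 0.186, -0.019] F [-0.3, 0.9, 0.6] w 85.1 0.0
shift [1.34, 0.153, -0.225] turn 0 rows 16.4 0.0
```

Emit:
jog_arm(
  series=[
    [85,[1,0,-0.15],0],
    [85,[1,0,-0.15],0],
    [85,[1,0,-0.15],0],
    [85,[1,0,-0.15],0],
    [85,[1,0,-0.15],0],
    [85,[1,0,-0.15],0],
    [85,[1,0,-0.15],0],
    [85,[1,0,-0.15],0],
    [85,[1,0,-0.15],0],
    [85,[1,0,-0.15],0],
    [85,[1,0,-0.15],0],
    [85,[1,0,-0.15],0],
    [85,[1,0,-0.15],0],
  ],
)

```text
time: 6.07
tool_pos: [304.1, -197.3, 318.0]
eef_rot: [-1.914, 2.34, 0.109]
wrist_force: [1.4, 0.1, -0.3]
width: 84.9
gripper_force: 0.0
```

```bash
python3 -c "
from h import *
st();plan([0,-820,330])"
```

```text
t 6.07 q [-0.69, -0.01, -0.25, 1.39, 0.13, -2.06] p [304.1, -197.3, 318.0] z [0.045, 0.129, -0.991] y [-0.98, 0.199, -0.019] F [1.4, 0.1, -0.3] w 84.9 0.0
shift [1.325, 0.347, -0.212] turn 0 rows 16.6 0.0
```

Emit:
jog_arm(
  series=[
    [85,[1,0.28,-0.15],0],
    [85,[1,0.28,-0.15],0],
    [85,[1,0.28,-0.15],0],
    [85,[1,0.28,-0.15],0],
    [85,[1,0.28,-0.15],0],
    [85,[1,0.28,-0.15],0],
    [85,[1,0.28,-0.15],0],
    [85,[1,0.28,-0.15],0],
    [85,[1,0.28,-0.15],0],
    [85,[1,0.28,-0.15],0],
    [85,[1,0.28,-0.15],0],
    [85,[1,0.28,-0.15],0],
  ],
)

```text
time: 7.07
tool_pos: [80.9, -640.2, 320.4]
eef_rot: [-1.923, 2.331, 0.113]
wrist_force: [1.2, -1.6, 0.2]
width: 84.7
gripper_force: 0.0
```

Emit:
jog_arm(
  series=[
    [85,[1,0,-0.4],0],
    [85,[1,0,-0.4],0],
    [85,[1,0,-0.4],0],
    [85,[1,0,-0.4],0],
    [85,[1,0,-0.4],0],
    [85,[1,0,-0.4],0],
  ],
)

```text
time: 7.57
tool_pos: [42.0, -731.1, 324.8]
eef_rot: [-1.924, 2.333, 0.108]
wrist_force: [1.0, -0.1, -0.3]
width: 85.0
gripper_force: 0.0
```

Emit:
jog_arm(
  series=[
    [85,[1,-0.2,-0.5],0],
    [85,[1,-0.2,-0.5],0],
    [85,[1,-0.2,-0.5],0],
  ],
)

```text
time: 7.82
tool_pos: [36.0, -729.1, 340.5]
eef_rot: [-1.932, 2.343, 0.08]
wrist_force: [0.2, -0.5, 1.1]
width: 85.0
gripper_force: 0.0
```

Emit:
jog_arm(
  series=[
    [85,[1,-0.2,-0.5],0],
  ],
)

```text
time: 7.9
tool_pos: [34.2, -728.7, 343.2]
eef_rot: [-1.933, 2.345, 0.075]
wrist_force: [-0.6, -0.2, -0.1]
width: 85.2
gripper_force: 0.0
```

Emit:
jog_arm(
  series=[
    [85,[1,-0.2,-0.5],0],
  ],
)

```text
time: 7.98
tool_pos: [32.0, -728.2, 346.7]
eef_rot: [-1.934, 2.346, 0.068]
wrist_force: [0.1, -0.4, 0.2]
width: 85.1
gripper_force: 0.0
```

Emit:
jog_arm(
  series=[
    [85,[1,-0.2,-0.5],0],
    [85,[1,-0.2,-0.5],0],
  ],
)

```text
time: 8.15
tool_pos: [28.0, -727.4, 351.8]
eef_rot: [-1.936, 2.35, 0.059]
wrist_force: [-0.5, 0.4, -0.4]
width: 85.0
gripper_force: 0.0
```

```bash
python3 -c "
from h import *
st();plan([0,-820,330])"
```

```text
t 8.15 q [-1.55, 0.91, 1.36, 2.12, 0.05, -2.94] p [28.0, -727.4, 351.8] z [0.05, 0.091, -0.995] y [-0.981, 0.193, -0.031] F [-0.5, 0.4, -0.4] w 85.0 0.0
shift [0.196, 0.021, 0.024] turn 0 rows 2.4 0.0
```

Emit:
jog_arm(
  series=[
    [85,[0.4,-0.1,0.3],0],
    [85,[0.4,-0.1,0.3],0],
    [85,[0.4,-0.1,0.3],0],
    [85,[0.4,-0.1,0.3],0],
    [85,[0.4,-0.1,0.3],0],
    [85,[0.4,-0.1,0.3],0],
  ],
)

```text
time: 8.65
tool_pos: [42.7, -837.6, 184.1]
eef_rot: [-1.944, 2.362, 0.029]
wrist_force: [-0.3, -0.1, -0.0]
width: 84.8
gripper_force: 0.0
```

Emit:
jog_arm(
  series=[
    [85,[1,-0.2,-0.6],0],
    [85,[1,-0.2,-0.6],0],
    [85,[1,-0.2,-0.6],0],
    [85,[1,-0.2,-0.6],0],
  ],
)

```text
time: 8.98
tool_pos: [36.6, -851.9, 199.7]
eef_rot: [-1.962, 2.387, -0.032]
wrist_force: [-0.7, 0.4, -1.1]
width: 84.7
gripper_force: 0.0
```

Emit:
jog_arm(
  series=[
    [85,[1,-0.2,-0.2],0],
    [85,[1,-0.2,-0.2],0],
    [85,[1,-0.2,-0.2],0],
    [85,[1,-0.2,-0.2],0],
  ],
)

```text
time: 9.32
tool_pos: [34.3, -885.5, 168.1]
eef_rot: [-1.976, 2.408, -0.084]
wrist_force: [-0.3, 0.6, 0.8]
width: 84.7
gripper_force: 0.0
```

Emit:
jog_arm(
  series=[
    [85,[1,-0.2,-0.6],0],
  ],
)

```text
time: 9.4
tool_pos: [33.2, -893.8, 172.0]
eef_rot: [-1.983, 2.418, -0.113]
wrist_force: [0.0, -0.4, -2.4]
width: 84.9
gripper_force: 0.0
```

Emit:
jog_arm(
  series=[
    [85,[1,-0.2,-0.6],0],
  ],
)

```text
time: 9.48
tool_pos: [31.7, -904.6, 186.2]
eef_rot: [1.981, -2.418, 0.16]
wrist_force: [-0.1, -0.6, 0.2]
width: 85.0
gripper_force: 0.0
```

```bash
python3 -c "
from h import *
st();plan([0,-820,330])"
```

```text
t 9.48 q [-1.56, 1.11, 1.36, 1.74, 0.05, -2.93] p [31.7, -904.6, 186.2] z [0.056, -0.086, -0.995] y [-0.979, 0.193, -0.072] F [-0.1, -0.6, 0.2] w 85.0 0.0
shift [-0.132, 0.074, -0.304] turn 0 rows 4.1 0.0
```

One-row calls ratchet the tilt about 0.045 rad each, so I'll use those.

Emit:
jog_arm(
  series=[
    [85,[1,-0.2,-0.6],0],
  ],
)

```text
time: 9.57
tool_pos: [30.2, -914.1, 200.9]
eef_rot: [1.965, -2.4, 0.202]
wrist_force: [-0.2, -0.9, 0.1]
width: 84.8
gripper_force: 0.0
```

Emit:
jog_arm(
  series=[
    [85,[1,-0.2,-0.6],0],
  ],
)

```text
time: 9.65
tool_pos: [28.7, -922.6, 214.7]
eef_rot: [1.949, -2.383, 0.241]
wrist_force: [0.4, 0.1, 0.0]
width: 85.1
gripper_force: 0.0
```

Emit:
jog_arm(
  series=[
    [85,[1,-0.2,-0.6],0],
  ],
)

```text
time: 9.73
tool_pos: [27.3, -930.6, 228.7]
eef_rot: [1.934, -2.366, 0.278]
wrist_force: [1.0, -0.2, 0.4]
width: 85.0
gripper_force: 0.0
```

Emit:
jog_arm(
  series=[
    [85,[1,-0.2,-0.6],0],
  ],
)

```text
time: 9.82
tool_pos: [25.7, -938.1, 242.9]
eef_rot: [1.918, -2.349, 0.314]
wrist_force: [0.7, 0.5, 0.3]
width: 84.8
gripper_force: 0.0
```

Emit:
jog_arm(
  series=[
    [85,[1,-0.2,-0.6],0],
  ],
)

```text
time: 9.9
tool_pos: [24.2, -945.1, 257.7]
eef_rot: [1.903, -2.332, 0.349]
wrist_force: [-0.8, -0.2, -0.0]
width: 85.1
gripper_force: 0.0
```

Emit:
jog_arm(
  series=[
    [85,[1,-0.2,-0.6],0],
  ],
)

```text
time: 9.98
tool_pos: [22.6, -951.6, 273.1]
eef_rot: [1.887, -2.315, 0.383]
wrist_force: [0.0, -0.8, -0.1]
width: 85.1
gripper_force: 0.0
```

```bash
python3 -c "
from h import *
st();plan([300,-300,330]);plan([544,15,280],yaw=173)"
```

```text
t 9.98 q [-1.57, 1.03, 1.37, 1.63, 0.06, -2.93] p [22.6, -951.6, 273.1] z [0.059, -0.276, -0.959] y [-0.976, 0.186, -0.113] F [0.0, -0.8, -0.1] w 85.1 0.0
shift [-1.315, -0.313, -0.437] turn 0 rows 17.0 0.0
shift [-2.038, -0.661, -0.486] turn -0.033 rows 26.4 0.5
```

Emit:
jog_arm(
  series=[
    [85,[1,0,-0.6],0],
  ],
)

```text
time: 10.07
tool_pos: [15.8, -957.0, 289.0]
eef_rot: [1.874, -2.297, 0.417]
wrist_force: [0.9, -0.2, 0.5]
width: 85.2
gripper_force: 0.0
```

Emit:
jog_arm(
  series=[
    [85,[1,0,-0.6],0],
  ],
)

```text
time: 10.15
tool_pos: [6.0, -961.8, 305.6]
eef_rot: [1.856, -2.28, 0.447]
wrist_force: [-0.5, 0.5, 0.3]
width: 85.1
gripper_force: 0.0
```

Emit:
jog_arm(
  series=[
    [85,[1,0,-0.6],0],
  ],
)

```text
time: 10.23
tool_pos: [-3.0, -966.1, 322.8]
eef_rot: [1.839, -2.263, 0.478]
wrist_force: [-0.7, 1.0, 1.0]
width: 85.0
gripper_force: 0.0
```

Emit:
jog_arm(
  series=[
    [85,[1,0,-0.6],0],
  ],
)

```text
time: 10.32
tool_pos: [-11.3, -969.7, 340.6]
eef_rot: [1.822, -2.245, 0.509]
wrist_force: [-0.8, -0.6, 0.5]
width: 85.1
gripper_force: 0.0
```

Emit:
jog_arm(
  series=[
    [85,[-1,-0.25,-0.4],0],
    [85,[-1,-0.25,-0.4],0],
    [85,[-1,-0.25,-0.4],0],
    [85,[-1,-0.25,-0.4],0],
    [85,[-1,-0.25,-0.4],0],
    [85,[-1,-0.25,-0.4],0],
    [85,[-1,-0.25,-0.4],0],
    [85,[-1,-0.25,-0.4],0],
    [85,[-1,-0.25,-0.4],0],
    [85,[-1,-0.25,-0.4],0],
    [85,[-1,-0.25,-0.4],0],
    [85,[-1,-0.25,-0.4],0],
    [85,[-1,-0.25,-0.4],0],
  ],
)

```text
time: 11.4
tool_pos: [178.2, -531.3, 356.0]
eef_rot: [1.822, -2.247, 0.51]
wrist_force: [0.3, 0.4, 0.8]
width: 85.1
gripper_force: 0.0
```

Run:
```python
from h import *
st()
c=read_camera("top");d=read_camera("side")
r=lambda a:np.round(a,1).tolist()
# black pen end: dark strip left of yellow; measure yellow axis ends + orange/blue in both
k=blobs(c,(20,150,80),(32,255,255),(235,155,300,190))
if k:
    b=cv2.boxPoints(cv2.minAreaRect(k[0]));print("pen yellow",[r(cast(c,p,60)[:2]) for p in b])
k=blobs(d,(20,120,60),(32,255,255),(235,175,275,205))
for q in k[:2]: print("side yel",r(cen(q)),[r(cast(d,p,57)[:2]) for p in cv2.boxPoints(cv2.minAreaRect(q))])
k=blobs(d,(105,120,40),(130,255,255),(200,175,240,215));print("side blue",[(r(cen(q)),[r(cast(d,p,50)[:2]) for p in cv2.boxPoints(cv2.minAreaRect(q))]) for q in k[:1]])
print("cup rim top",r(cast(c,(159.5,203.3),80)))
```

```text
t 11.4 q [-1.2, 0.0, -0.21, 0.96, -0.09, -2.58] p [178.2, -531.3, 356.0] z [0.058, -0.389, -0.92] y [-0.974, 0.179, -0.137] F [0.3, 0.4, 0.8] w 85.1 0.0
pen yellow [[549.2, 28.3], [566.2, 26.3], [554.6, -68.5], [537.6, -66.2]]
side yel [251.9, 188.9] [[571.4, 25.5], [561.0, -76.0], [540.3, -60.8], [551.5, 39.0]]
side blue [([212.5, 191.4], [[682.5, 60.9], [692.2, -51.8], [643.0, -30.3], [636.1, 79.4]])]
cup rim top [453.6, 300.1, 80.0]
```

Run:
```python
from h import *
plan([554,84,147],yaw=173)
```

```text
shift [-1.421, -0.461, -0.043] turn -0.028 rows 17.9 0.5
```

Emit:
jog_arm(
  series=[
    [85,[-0.95,-0.31,-0.06],-0.028],
    [85,[-0.95,-0.31,-0.06],-0.028],
    [85,[-0.95,-0.31,-0.06],-0.028],
    [85,[-0.95,-0.31,-0.06],-0.028],
    [85,[-0.95,-0.31,-0.06],-0.028],
    [85,[-0.95,-0.31,-0.06],-0.028],
    [85,[-0.95,-0.31,-0.06],-0.028],
    [85,[-0.95,-0.31,-0.06],-0.028],
    [85,[-0.95,-0.31,-0.06],-0.028],
    [85,[-0.95,-0.31,-0.06],-0.028],
    [85,[-0.95,-0.31,-0.06],-0.028],
    [85,[-0.95,-0.31,-0.06],-0.028],
    [85,[-0.95,-0.31,-0.06],-0.028],
  ],
)

```text
time: 12.58
tool_pos: [434.8, -114.3, 228.1]
eef_rot: [1.895, -2.183, 0.496]
wrist_force: [0.6, -0.7, 0.1]
width: 85.0
gripper_force: 0.0
```

Run:
```python
from h import *
st();plan([554,84,147],yaw=173)
```

```text
t 12.58 q [0.02, 0.08, -0.44, 0.99, -0.39, -1.42] p [434.8, -114.3, 228.1] z [0.061, -0.383, -0.922] y [-0.986, 0.118, -0.115] F [0.6, -0.7, 0.1] w 85.0 0.0
shift [-0.46, -0.17, 0.012] turn 0.002 rows 5.9 0.0
```

Emit:
jog_arm(
  series=[
    [85,[-0.46,-0.17,0.01],0],
    [85,[-0.46,-0.17,0.01],0],
    [85,[-0.46,-0.17,0.01],0],
    [85,[-0.46,-0.17,0.01],0],
    [85,[-0.46,-0.17,0.01],0],
    [85,[-0.46,-0.17,0.01],0],
    [85,[-0.46,-0.17,0.01],0],
    [85,[-0.46,-0.17,0.01],0],
  ],
)

```text
time: 13.25
tool_pos: [552.4, 79.1, 147.6]
eef_rot: [1.885, -2.184, 0.496]
wrist_force: [0.2, -1.0, 0.5]
width: 85.4
gripper_force: 0.0
```

Run:
```python
from h import *
st();plan([561,37,37],yaw=173)
c=read_camera("wrist");cv2.imwrite("pics/w1.png",c["image"][:,:,::-1])
print([np.round(proj(c,p)).tolist() for p in([564.3,82,54],[546,-67,54],[559.7,44.3,54])])
```

```text
t 13.25 q [0.36, 0.42, -0.19, 1.05, -0.39, -1.04] p [552.4, 79.1, 147.6] z [0.057, -0.386, -0.921] y [-0.986, 0.123, -0.113] F [0.2, -1.0, 0.5] w 85.4 0.0
shift [-0.009, -0.002, 0.237] turn -0.001 rows 2.8 0.0
[[262.0, 235.0], [261.0, 69.0], [262.0, 191.0]]
```

View pics/w1.png

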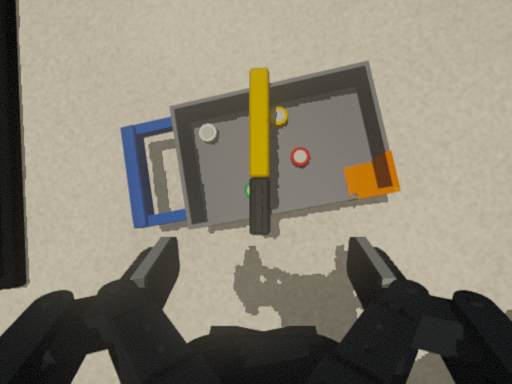

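The wrist view shows the pen from (260,70) to (260,235), as predicted. The white, yellow, red and green caps are visible, and the fingers straddle the black end. Descending to grip.

Emit:
jog_arm(
  series=[
    [85,[-0.01,0,0.08],0],
    [85,[-0.01,0,0.16],0],
    [85,[-0.01,0,0.22],0],
    [85,[-0.01,0,0.237],0],
    [85,[-0.01,0,0.237],0],
    [60,[-0.01,0,0.237],0],
    [40,[-0.01,0,0.237],0],
    [25,[-0.01,0,0.237],0],
    [10,[-0.01,0,0.237],0],
    [5,[-0.01,0,0.237],0],
    [5,[-0.01,0,0.237],0],
    [5,[-0.01,0,0.237],0],
  ],
  squeeze=50,
)

```text
time: 14.3
tool_pos: [559.6, 38.0, 38.8]
eef_rot: [1.886, -2.186, 0.498]
wrist_force: [-1.4, 1.7, 6.2]
width: 17.6
gripper_force: 48.7
```

Run:
```python
from h import *
st()
```

```text
t 14.3 q [0.29, 0.51, -0.37, 0.75, -0.4, -1.12] p [559.6, 38.0, 38.8] z [0.06, -0.386, -0.921] y [-0.986, 0.123, -0.116] F [-1.4, 1.7, 6.2] w 17.6 48.7
```

Emit:
jog_arm(
  series=[
    [5,[0.03,-0.01,-0.07],0],
    [5,[0.06,-0.02,-0.14],0],
    [5,[0.09,-0.03,-0.22],0],
    [5,[0.12,-0.04,-0.3],0],
    [5,[0.15,-0.05,-0.37],0],
    [5,[0.17,-0.05,-0.43],0],
    [5,[0.17,-0.05,-0.43],0],
    [5,[0.17,-0.05,-0.43],0],
  ],
)

```text
time: 14.97
tool_pos: [558.7, 40.3, 272.4]
eef_rot: [1.886, -2.19, 0.499]
wrist_force: [0.7, -0.2, 0.1]
width: 17.1
gripper_force: 48.9
```

Run:
```python
from h import *
st();plan([280,400,280]);plan([0,830,280])
c=read_camera("top");d=read_camera("side")
a=np.hstack([cv2.resize(c["image"][110:230,220:320],(400,480)),cv2.resize(d["image"][100:220,190:290],(400,480))])
cv2.imwrite("pics/lift.png",a[:,:,::-1])
```

```text
t 14.97 q [0.29, 0.33, 0.01, 1.3, -0.4, -1.12] p [558.7, 40.3, 272.4] z [0.062, -0.385, -0.921] y [-0.985, 0.124, -0.118] F [0.7, -0.2, 0.1] w 17.1 48.9
shift [-0.563, 0.637, -0.325] turn 0 rows 10.9 0.0
shift [-1.26, 1.295, -0.691] turn 0 rows 23.2 0.0
```

View pics/lift.png

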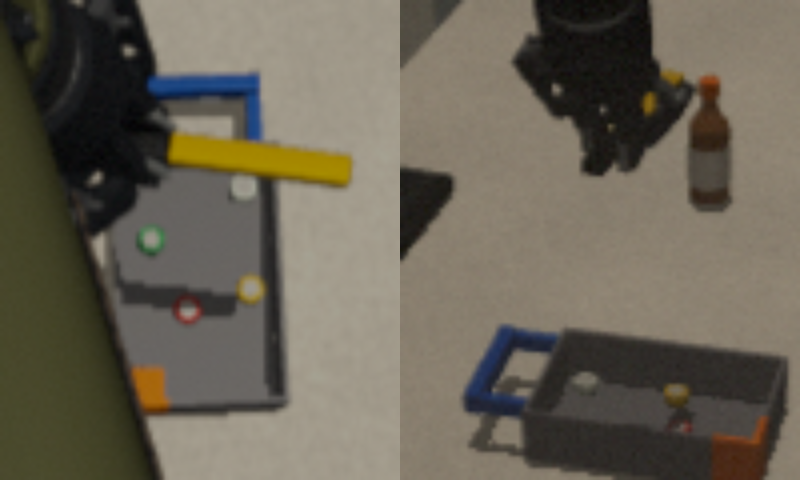

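The crops show the pen held by its black end and the tray undisturbed, with all four caps in it. Moving to the left side to tilt the other way.

Emit:
jog_arm(
  series=[
    [5,[-0.63,0.65,-0.34],0],
    [5,[-0.63,0.65,-0.34],0],
    [5,[-0.63,0.65,-0.34],0],
    [5,[-0.63,0.65,-0.34],0],
    [5,[-0.63,0.65,-0.34],0],
    [5,[-0.63,0.65,-0.34],0],
    [5,[-0.63,0.65,-0.34],0],
    [5,[-0.63,0.65,-0.34],0],
    [5,[-0.63,0.65,-0.34],0],
    [5,[-0.63,0.65,-0.34],0],
    [5,[-0.63,0.65,-0.34],0],
    [5,[-0.63,0.65,-0.34],0],
    [5,[-0.63,0.65,-0.34],0],
  ],
)

```text
time: 16.15
tool_pos: [274.0, 437.0, 268.6]
eef_rot: [1.889, -2.177, 0.496]
wrist_force: [1.0, -0.4, -0.3]
width: 17.3
gripper_force: 48.9
```

Emit:
jog_arm(
  series=[
    [5,[-0.7,0.65,-0.25],0],
    [5,[-0.7,0.65,-0.25],0],
    [5,[-0.7,0.65,-0.25],0],
    [5,[-0.7,0.65,-0.25],0],
    [5,[-0.7,0.65,-0.25],0],
    [5,[-0.7,0.65,-0.25],0],
    [5,[-0.7,0.65,-0.25],0],
    [5,[-0.7,0.65,-0.25],0],
    [5,[-0.7,0.65,-0.25],0],
    [5,[-0.7,0.65,-0.25],0],
    [5,[-0.7,0.65,-0.25],0],
    [5,[-0.7,0.65,-0.25],0],
  ],
)

```text
time: 17.15
tool_pos: [30.7, 736.3, 156.5]
eef_rot: [1.909, -2.207, 0.458]
wrist_force: [-0.7, 0.9, 0.4]
width: 16.9
gripper_force: 48.9
```

Run:
```python
from h import *
st();plan([0,950,230])
```

```text
t 17.15 q [1.56, 1.17, 1.36, 2.12, -0.06, 0.14] p [30.7, 736.3, 156.5] z [0.059, -0.35, -0.935] y [-0.986, 0.125, -0.109] F [-0.7, 0.9, 0.4] w 16.9 48.9
shift [-0.338, 0.098, -0.291] turn 0 rows 5.5 0.0
```

Emit:
jog_arm(
  series=[
    [5,[0.34,-0.11,-0.93],0],
  ],
)

```text
time: 17.23
tool_pos: [30.2, 737.8, 178.6]
eef_rot: [1.928, -2.222, 0.427]
wrist_force: [0.2, 1.2, -1.5]
width: 17.1
gripper_force: 48.8
```

Emit:
jog_arm(
  series=[
    [5,[0.34,-0.11,-0.93],0],
  ],
)

```text
time: 17.32
tool_pos: [34.0, 739.1, 210.3]
eef_rot: [1.951, -2.25, 0.383]
wrist_force: [-0.1, 0.1, 0.5]
width: 17.1
gripper_force: 48.8
```

Emit:
jog_arm(
  series=[
    [5,[0.3,-0.11,-0.93],0],
  ],
)

```text
time: 17.4
tool_pos: [36.4, 739.1, 238.9]
eef_rot: [1.971, -2.274, 0.342]
wrist_force: [-0.7, 0.4, 0.5]
width: 17.3
gripper_force: 48.8
```

Emit:
jog_arm(
  series=[
    [5,[0.3,-0.11,-0.93],0],
  ],
)

```text
time: 17.48
tool_pos: [38.3, 737.8, 265.3]
eef_rot: [1.989, -2.295, 0.304]
wrist_force: [-0.1, -0.0, -0.5]
width: 17.1
gripper_force: 48.8
```

Run:
```python
from h import *
st()
```

```text
t 17.48 q [1.55, 1.03, 1.37, 2.12, -0.07, 0.13] p [38.3, 737.8, 265.3] z [0.062, -0.208, -0.976] y [-0.987, 0.132, -0.091] F [-0.1, -0.0, -0.5] w 17.1 48.8
```

Emit:
jog_arm(
  series=[
    [5,[0.2,-0.1,-0.95],0],
  ],
)

```text
time: 17.57
tool_pos: [40.0, 735.7, 290.8]
eef_rot: [2.007, -2.314, 0.267]
wrist_force: [0.8, -0.6, -0.6]
width: 17.6
gripper_force: 48.8
```

Emit:
jog_arm(
  series=[
    [5,[0.2,-0.1,-0.95],0],
  ],
)

```text
time: 17.65
tool_pos: [41.5, 732.7, 315.9]
eef_rot: [2.026, -2.332, 0.231]
wrist_force: [0.2, 0.6, -0.0]
width: 17.5
gripper_force: 48.8
```

Emit:
jog_arm(
  series=[
    [5,[0.1,-0.1,-0.95],0],
  ],
)

```text
time: 17.73
tool_pos: [43.3, 728.9, 340.4]
eef_rot: [2.043, -2.35, 0.194]
wrist_force: [-0.7, 0.5, -0.4]
width: 17.4
gripper_force: 48.8
```

Emit:
jog_arm(
  series=[
    [5,[0.1,-0.1,-0.95],0],
  ],
)

```text
time: 17.82
tool_pos: [45.2, 724.3, 364.6]
eef_rot: [-2.059, 2.366, -0.158]
wrist_force: [0.0, 0.5, -0.3]
width: 17.3
gripper_force: 48.8
```

Emit:
jog_arm(
  series=[
    [5,[-0.3,0,0.34],0],
    [5,[-0.3,0,0.34],0],
    [5,[-0.3,0,0.34],0],
    [5,[-0.3,0,0.34],0],
    [5,[-0.3,0,0.34],0],
    [5,[-0.3,0,0.34],0],
    [5,[-0.3,0,0.34],0],
  ],
)

```text
time: 18.4
tool_pos: [76.9, 842.9, 168.2]
eef_rot: [-2.057, 2.362, -0.151]
wrist_force: [0.1, -0.8, 0.0]
width: 17.4
gripper_force: 48.9
```

Emit:
jog_arm(
  series=[
    [5,[-1,0,-0.6],0],
  ],
)

```text
time: 18.48
tool_pos: [77.8, 852.6, 178.7]
eef_rot: [-2.045, 2.343, -0.113]
wrist_force: [0.2, -0.1, -0.3]
width: 17.3
gripper_force: 48.8
```

Emit:
jog_arm(
  series=[
    [5,[-1,0,-0.6],0],
  ],
)

```text
time: 18.57
tool_pos: [79.7, 864.4, 190.9]
eef_rot: [-2.029, 2.321, -0.07]
wrist_force: [-0.1, -0.0, 0.7]
width: 17.2
gripper_force: 48.8
```

Emit:
jog_arm(
  series=[
    [5,[-1,0,-0.6],0],
  ],
)

```text
time: 18.65
tool_pos: [81.4, 874.4, 201.3]
eef_rot: [-2.014, 2.302, -0.033]
wrist_force: [-1.1, -0.1, -0.0]
width: 17.2
gripper_force: 48.8
```

Emit:
jog_arm(
  series=[
    [5,[-1,0,-0.6],0],
  ],
)

```text
time: 18.73
tool_pos: [83.0, 883.9, 211.2]
eef_rot: [-2.001, 2.284, 0.001]
wrist_force: [-0.5, -0.4, 0.3]
width: 17.4
gripper_force: 48.8
```

Run:
```python
from h import *
st()
```

```text
t 18.73 q [1.5, 1.08, 1.37, 1.78, -0.07, 0.06] p [83.0, 883.9, 211.2] z [0.078, 0.07, -0.994] y [-0.989, 0.134, -0.069] F [-0.5, -0.4, 0.3] w 17.4 48.8
```

Emit:
jog_arm(
  series=[
    [5,[-1,0.5,-0.6],0],
  ],
)

```text
time: 18.82
tool_pos: [72.0, 893.6, 219.6]
eef_rot: [-1.983, 2.27, 0.03]
wrist_force: [1.4, -0.8, -0.1]
width: 17.0
gripper_force: 48.8
```

Emit:
jog_arm(
  series=[
    [5,[-1,0.5,-0.6],0],
  ],
)

```text
time: 18.9
tool_pos: [54.2, 903.3, 227.7]
eef_rot: [-1.975, 2.253, 0.064]
wrist_force: [-0.2, 0.6, 0.9]
width: 17.3
gripper_force: 48.8
```

Emit:
jog_arm(
  series=[
    [5,[-1,0.5,-0.6],0],
  ],
)

```text
time: 18.98
tool_pos: [38.4, 912.2, 236.7]
eef_rot: [-1.965, 2.235, 0.095]
wrist_force: [-0.8, -0.3, -0.4]
width: 17.2
gripper_force: 48.8
```

Emit:
jog_arm(
  series=[
    [5,[-1,0.5,-0.6],0],
  ],
)

```text
time: 19.07
tool_pos: [24.0, 920.6, 246.7]
eef_rot: [-1.954, 2.217, 0.126]
wrist_force: [0.7, -0.5, -1.3]
width: 16.9
gripper_force: 48.8
```

Emit:
jog_arm(
  series=[
    [5,[-1,0.5,-0.6],0],
  ],
)

```text
time: 19.15
tool_pos: [10.6, 928.3, 257.9]
eef_rot: [-1.941, 2.199, 0.158]
wrist_force: [-0.9, -1.1, -0.6]
width: 17.2
gripper_force: 48.8
```

Emit:
jog_arm(
  series=[
    [5,[-1,0.5,-0.5],0],
  ],
)

```text
time: 19.23
tool_pos: [-2.3, 937.0, 268.1]
eef_rot: [-1.927, 2.182, 0.19]
wrist_force: [1.0, -0.9, 0.3]
width: 16.8
gripper_force: 48.8
```

Emit:
jog_arm(
  series=[
    [5,[-1,0.5,-0.5],0],
  ],
)

```text
time: 19.32
tool_pos: [-15.0, 945.4, 278.1]
eef_rot: [-1.914, 2.164, 0.223]
wrist_force: [0.0, -0.2, 0.4]
width: 17.0
gripper_force: 48.8
```

Emit:
jog_arm(
  series=[
    [5,[-1,0.5,-0.5],0],
  ],
)

```text
time: 19.4
tool_pos: [-27.3, 953.0, 289.1]
eef_rot: [-1.901, 2.147, 0.255]
wrist_force: [0.9, -0.1, -0.6]
width: 17.0
gripper_force: 48.8
```

Emit:
jog_arm(
  series=[
    [5,[-1,0.5,-0.5],0],
  ],
)

```text
time: 19.48
tool_pos: [-39.4, 960.0, 301.1]
eef_rot: [-1.888, 2.13, 0.287]
wrist_force: [-0.5, 0.4, -0.0]
width: 17.3
gripper_force: 48.8
```

Emit:
jog_arm(
  series=[
    [5,[-1,0.5,-0.5],0],
  ],
)

```text
time: 19.57
tool_pos: [-51.4, 966.4, 314.0]
eef_rot: [-1.874, 2.112, 0.32]
wrist_force: [-0.2, 0.7, -0.2]
width: 17.2
gripper_force: 48.8
```

Emit:
jog_arm(
  series=[
    [5,[-1,0.5,-0.5],0],
  ],
)

```text
time: 19.65
tool_pos: [-63.2, 972.2, 327.7]
eef_rot: [-1.861, 2.093, 0.352]
wrist_force: [0.1, 0.2, -0.3]
width: 17.3
gripper_force: 48.8
```

Emit:
jog_arm(
  series=[
    [5,[-1,0.5,-0.5],0],
  ],
)

```text
time: 19.73
tool_pos: [-74.9, 977.4, 342.1]
eef_rot: [-1.847, 2.075, 0.385]
wrist_force: [-0.2, 1.2, 0.0]
width: 17.1
gripper_force: 48.8
```

Run:
```python
from h import *
st();plan([420,450,330])
```

```text
t 19.73 q [1.69, 0.97, 1.36, 1.55, -0.12, 0.21] p [-74.9, 977.4, 342.1] z [0.069, 0.415, -0.907] y [-0.993, 0.12, -0.021] F [-0.2, 1.2, 0.0] w 17.1 48.8
shift [0.862, -1.109, -0.347] turn 0 rows 17.4 0.0
```

Emit:
jog_arm(
  series=[
    [5,[-1,0.2,-0.5],0],
  ],
)

```text
time: 19.82
tool_pos: [-79.0, 982.0, 358.5]
eef_rot: [-1.837, 2.055, 0.418]
wrist_force: [-0.7, 0.4, -0.5]
width: 17.3
gripper_force: 48.8
```

Emit:
jog_arm(
  series=[
    [5,[-1,0.2,-0.5],0],
  ],
)

```text
time: 19.9
tool_pos: [-78.8, 986.3, 376.9]
eef_rot: [-1.82, 2.036, 0.449]
wrist_force: [0.1, 1.0, -0.2]
width: 17.0
gripper_force: 48.8
```

Emit:
jog_arm(
  series=[
    [5,[-1,0.2,-0.5],0],
  ],
)

```text
time: 19.98
tool_pos: [-79.4, 989.9, 395.8]
eef_rot: [-1.804, 2.017, 0.481]
wrist_force: [0.2, -0.4, -0.5]
width: 16.9
gripper_force: 48.8
```

Emit:
jog_arm(
  series=[
    [5,[-1,0.2,-0.5],0],
  ],
)

```text
time: 20.07
tool_pos: [-81.0, 992.7, 414.9]
eef_rot: [-1.789, 1.998, 0.512]
wrist_force: [0.3, 0.4, -0.4]
width: 16.8
gripper_force: 48.8
```

Emit:
jog_arm(
  series=[
    [5,[-1,0.2,-0.5],0],
  ],
)

```text
time: 20.15
tool_pos: [-83.0, 994.8, 434.3]
eef_rot: [-1.775, 1.978, 0.542]
wrist_force: [0.7, -0.3, -0.3]
width: 17.4
gripper_force: 48.8
```

Emit:
jog_arm(
  series=[
    [5,[-1,0.2,-0.5],0],
  ],
)

```text
time: 20.23
tool_pos: [-85.2, 996.1, 453.9]
eef_rot: [-1.76, 1.958, 0.572]
wrist_force: [0.4, 0.1, -0.7]
width: 17.3
gripper_force: 48.8
```

Run:
```python
from h import *
st();plan([200,600,400],yaw=180)
```

```text
t 20.23 q [1.7, 0.88, 1.36, 1.45, -0.12, 0.19] p [-85.2, 996.1, 453.9] z [0.05, 0.576, -0.816] y [-0.995, 0.103, 0.011] F [0.4, 0.1, -0.7] w 17.3 48.8
shift [0.653, -0.65, -0.34] turn -0.06 rows 11.8 1.0
```

```bash
cat >> h.py <<'E'
def pen():
    s=read_state();M=R.from_rotvec(s["eef_rot"]).as_matrix()
    z0=np.array([.06,-.386,-.921]);y0=np.array([-.986,.123,-.116]);x0=np.cross(y0,z0);M0=np.c_[x0,y0,z0]
    d=M@M0.T@np.array([-.121,-.993,0]);d/=np.linalg.norm(d);G=np.array(s["tool_pos"])-19*M[:,2]
    return d,G,G+112*d
E
python3 - <<'E'
from h import *
d,G,T=pen();print("dir",d.round(3),"tip",T.round(1))
p=np.array(read_state()["tool_pos"])
for z in(160,25): t=np.array([454,283,z])+p-T; print(t.round(1))
t=np.array([454,283,250])+p-T;plan(t)
E
```

```text
dir [-0.062 -0.536 -0.842] tip [-93.1 925.2 375.1]
[461.9 353.9 238.8]
[461.9 353.9 103.8]
shift [1.087, -1.223, -0.48] turn 0 rows 20.5 0.0
```

Emit:
jog_arm(
  series=[
    [5,[0.6,-0.68,-0.3],0],
    [5,[0.6,-0.68,-0.3],0],
    [5,[0.6,-0.68,-0.3],0],
    [5,[0.6,-0.68,-0.3],0],
    [5,[0.6,-0.68,-0.3],0],
    [5,[0.6,-0.68,-0.3],0],
    [5,[0.6,-0.68,-0.3],0],
    [5,[0.6,-0.68,-0.3],0],
    [5,[0.6,-0.68,-0.3],0],
    [5,[0.6,-0.68,-0.3],0],
    [5,[0.6,-0.68,-0.3],0],
    [5,[0.6,-0.68,-0.3],0],
    [5,[0.6,-0.68,-0.3],0],
  ],
)

```text
time: 21.32
tool_pos: [219.0, 629.1, 399.2]
eef_rot: [-1.761, 1.958, 0.569]
wrist_force: [0.8, 0.8, 0.2]
width: 17.4
gripper_force: 48.8
```

Run:
```python
from h import *
st();d,G,T=pen();p=np.array(read_state()["tool_pos"])
plan(np.array([454,283,150])+p-T)
```

```text
t 21.32 q [1.14, 0.06, -0.16, 0.77, 0.19, -0.26] p [219.0, 629.1, 399.2] z [0.052, 0.575, -0.817] y [-0.995, 0.103, 0.009] F [0.8, 0.8, 0.2] w 17.4 48.8
shift [0.6, -0.543, -0.013] turn 0 rows 9.7 0.0
```

Emit:
jog_arm(
  series=[
    [5,[0.6,-0.543,-0.013],0],
    [5,[0.6,-0.543,-0.013],0],
    [5,[0.6,-0.543,-0.013],0],
    [5,[0.6,-0.543,-0.013],0],
    [5,[0.6,-0.543,-0.013],0],
    [5,[0.6,-0.543,-0.013],0],
    [5,[0.6,-0.543,-0.013],0],
    [5,[0.6,-0.543,-0.013],0],
    [5,[0.6,-0.543,-0.013],0],
    [5,[0.6,-0.543,-0.013],0],
    [5,[0.6,-0.543,-0.013],0],
    [5,[0.6,-0.543,-0.013],0],
  ],
)

```text
time: 22.32
tool_pos: [461.9, 354.6, 227.8]
eef_rot: [-1.759, 1.963, 0.568]
wrist_force: [0.8, -0.1, -1.2]
width: 17.2
gripper_force: 48.9
```

Run:
```python
from h import *
st();d,G,T=pen();p=np.array(read_state()["tool_pos"])
print(T.round(1));plan(np.array([454,283,25])+p-T)
c=read_camera("wrist");cv2.imwrite("pics/w2.png",c["image"][:,:,::-1])
d=read_camera("side");
b=blobs(d,(20,120,60),(32,255,255),(190,150,330,330))
print("pred tip px",proj(d,T).round(),[ (np.round(cen(k)).tolist(),cv2.contourArea(k),tuple(int(v) for v in k[k[:,0,1].argmax()][0])) for k in b[:2]])
```

```text
t 22.32 q [0.37, 0.16, -0.45, 0.66, 0.54, -1.01] p [461.9, 354.6, 227.8] z [0.052, 0.573, -0.818] y [-0.994, 0.106, 0.011] F [0.8, -0.1, -1.2] w 17.2 48.9
[453.8 283.4 149.2]
shift [0.143, -0.003, 0.203] turn 0 rows 3.0 0.0
pred tip px [254. 230.] [([250.0, 228.0], 36.5, (251, 232))]
```

View pics/w2.png

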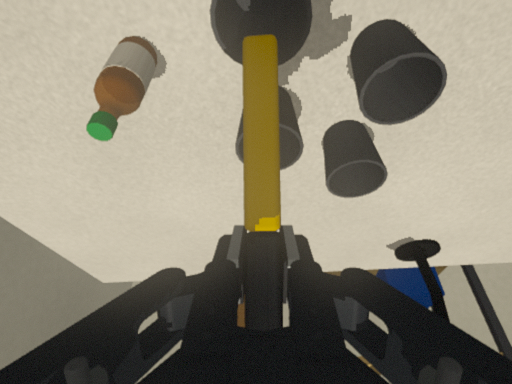

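The wrist view shows the pen tip at (260,38), over the opening of the target cup centred around (262,15). The other three cups are beyond it. Lowering.

Emit:
jog_arm(
  series=[
    [5,[0.03,0,0.04],0],
    [5,[0.06,0,0.08],0],
    [5,[0.09,0,0.13],0],
    [5,[0.115,0,0.165],0],
    [5,[0.13,0,0.185],0],
    [5,[0.14,0,0.2],0],
    [5,[0.14,0,0.2],0],
  ],
)

```text
time: 23.0
tool_pos: [457.3, 357.2, 104.8]
eef_rot: [-1.766, 1.96, 0.571]
wrist_force: [-0.2, -0.7, -0.3]
width: 17.3
gripper_force: 48.9
```

Run:
```python
from h import *
st();d,G,T=pen();print(T.round(1))
c=read_camera("top");d=read_camera("side")
a=np.hstack([cv2.resize(c["image"][165:265,100:200],(400,400)),cv2.resize(d["image"][190:310,190:310],(400,400))])
cv2.imwrite("pics/ins.png",a[:,:,::-1])
```

```text
t 23.0 q [0.37, 0.3, -0.65, 0.32, 0.54, -1.01] p [457.3, 357.2, 104.8] z [0.047, 0.572, -0.819] y [-0.995, 0.1, 0.012] F [-0.2, -0.7, -0.3] w 17.3 48.9
[449.5 285.9  26.3]
```

View pics/ins.png

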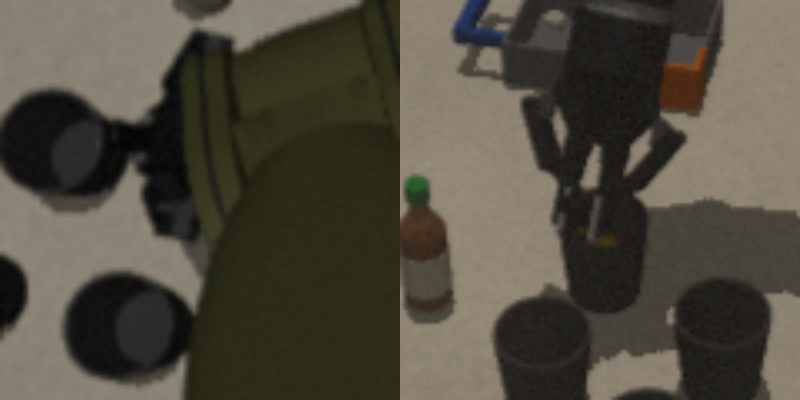

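The side crop shows the pen's yellow body inside the right cup. Releasing, then backing off along the fingers.

Emit:
jog_arm(
  series=[
    [30,[0,0,0],0],
    [45,[0,0,0],0],
    [60,[0,0,0],0],
    [60,[0,0,0],0],
    [60,[0,0,0],0],
    [60,[0,0,-0.03],0],
    [60,[0,0,-0.08],0],
    [60,[0,0,-0.14],0],
    [60,[0,0,-0.22],0],
    [60,[0,0,-0.3],0],
    [60,[0,0,-0.36],0],
    [60,[0,0,-0.36],0],
  ],
)

```text
time: 24.1
tool_pos: [453.6, 251.7, 259.0]
eef_rot: [-1.758, 1.955, 0.561]
wrist_force: [0.3, -0.3, 0.5]
width: 60.3
gripper_force: 0.0
```

Run:
```python
from h import *
st()
c=read_camera("top");d=read_camera("side");w=read_camera("wrist")
a=np.hstack([cv2.resize(w["image"],(400,300)),cv2.resize(d["image"][190:300,180:327],(400,300))])
b=np.hstack([cv2.resize(c["image"][165:240,120:220],(400,300)),cv2.resize(c["image"][115:220,225:310],(400,300))])
cv2.imwrite("pics/rel.png",np.vstack([a,b])[:,:,::-1])
# tray pose from blue+orange in the top view if visible
r=lambda a:np.round(a,1).tolist()
for k in blobs(c,(105,120,40),(130,255,255),(235,115,300,160))[:1]: q=cv2.minAreaRect(k);print("blue",[r(cast(c,p,50)[:2]) for p in cv2.boxPoints(q)])
for k in blobs(c,(5,150,60),(18,255,255),(235,190,275,220))[:1]: print("orange",r(cast(c,cen(k),48)),cv2.contourArea(k))
```

```text
t 24.1 q [0.15, 0.1, -0.43, 0.86, 0.59, -1.26] p [453.6, 251.7, 259.0] z [0.06, 0.574, -0.816] y [-0.994, 0.105, 0.002] F [0.3, -0.3, 0.5] w 60.3 0.0
blue [[683.4, -20.9], [683.9, -38.4], [638.5, -38.7], [638.1, -21.4]]
```

View pics/rel.png

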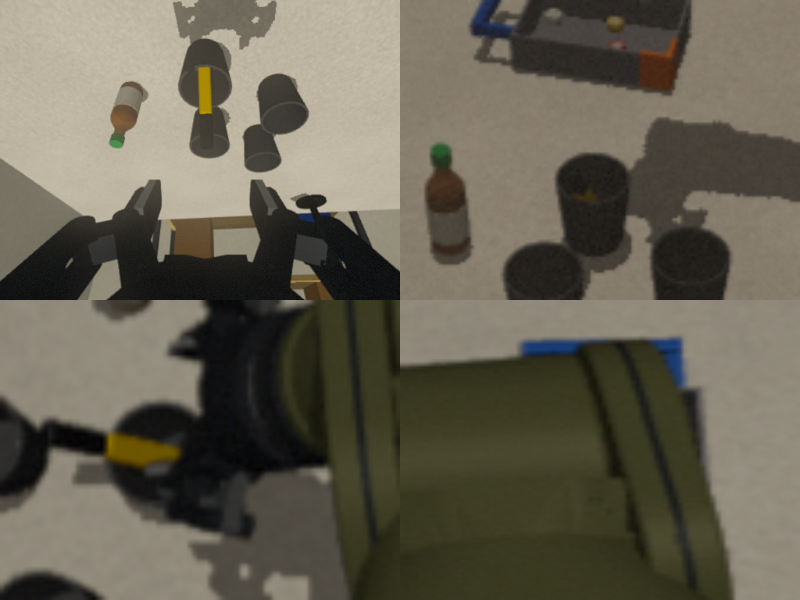

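The pen stands in the right cup, leaning with its black end up (bottom left panel), and it has been let go. Next the tray: I'll move behind the handle along the tool axis and measure it from the wrist camera.

Run:
```python
from h import *
plan([655,-90,200],yaw=181)
```

```text
shift [0.582, -0.479, -0.285] turn -0.07 rows 9.7 1.2
```

Emit:
jog_arm(
  series=[
    [50,[0.58,-0.48,-0.285],-0.07],
    [50,[0.58,-0.48,-0.285],-0.07],
    [50,[0.58,-0.48,-0.285],-0.07],
    [50,[0.58,-0.48,-0.285],-0.07],
    [50,[0.58,-0.48,-0.285],-0.07],
    [50,[0.58,-0.48,-0.285],-0.07],
    [50,[0.58,-0.48,-0.285],-0.07],
    [50,[0.58,-0.48,-0.285],-0.07],
    [50,[0.58,-0.48,-0.285],-0.07],
    [50,[0.58,-0.48,-0.285],-0.07],
    [50,[0.58,-0.48,-0.285],-0.07],
    [50,[0.58,-0.48,-0.285],-0.07],
  ],
)

```text
time: 25.25
tool_pos: [656.1, -89.5, 196.3]
eef_rot: [-1.885, 1.815, 0.525]
wrist_force: [-0.4, -0.3, -0.9]
width: 49.7
gripper_force: 0.0
```

Run:
```python
from h import *
st()
c=read_camera("wrist");cv2.imwrite("pics/w3.png",c["image"][:,:,::-1]);t=read_camera("top")
r=lambda a:np.round(a,1).tolist()
for n,cc in(("wrist",c),("top",t)):
  for k in blobs(cc,(105,120,40),(130,255,255),(0,0,512,384) if n=="wrist" else (235,115,300,160),30)[:2]:
    p=np.array([cast(cc,q[0],50)[:2] for q in k]);q=cv2.minAreaRect(p.astype(np.float32));print(n,cv2.contourArea(k),r(cen(k)),[r(x) for x in cv2.boxPoints(q)])
np.save("w3.npy",c,allow_pickle=True)
```

```text
t 25.25 q [-0.4, 0.65, 0.26, 1.39, 0.58, -2.08] p [656.1, -89.5, 196.3] z [0.047, 0.575, -0.817] y [-0.998, -0.016, -0.069] F [-0.4, -0.3, -0.9] w 49.7 0.0
wrist 505.0 [248.0, 157.6] [[672.5999755859375, 56.900001525878906], [677.4000244140625, -38.20000076293945], [688.9000244140625, -37.599998474121094], [684.0999755859375, 57.5]]
wrist 308.0 [376.6, 343.7] [[139.6999969482422, 1053.800048828125], [246.6999969482422, 774.2999877929688], [335.29998779296875, 808.2000122070312], [228.3000030517578, 1087.800048828125]]
top 177.5 [267.6, 133.3] [[633.0, 56.29999923706055], [638.7000122070312, -41.0], [685.7000122070312, -38.29999923706055], [680.0, 59.099998474121094]]
```

Run:
```python
from h import *
plan([681-6,20.5-69,24.5+98],yaw=183);plan([681,20.5,24.5],yaw=183)
```

```text
shift [0.026, -0.03, 0.171] turn -0.02 rows 2.1 0.3
shift [0.026, -0.031, 0.411] turn -0.02 rows 5.0 0.3
```

Emit:
jog_arm(
  series=[
    [46,[0.026,-0.031,0.08],-0.02],
    [46,[0.026,-0.031,0.15],-0.02],
    [46,[0.026,-0.031,0.22],-0.02],
    [46,[0.026,-0.031,0.25],-0.02],
    [46,[0.026,-0.031,0.25],-0.02],
  ],
)

```text
time: 25.77
tool_pos: [674.3, -22.4, 88.7]
eef_rot: [-1.925, 1.767, 0.516]
wrist_force: [-0.9, -0.1, 0.2]
width: 46.1
gripper_force: 0.0
```

Run:
```python
from h import *
st();plan([681,20.5,24.5],yaw=183)
c=read_camera("wrist");cv2.imwrite("pics/w4.png",c["image"][:,:,::-1])
r=lambda a:np.round(a,1).tolist()
for k in blobs(c,(105,120,40),(130,255,255),(0,0,512,384),30)[:3]:
    p=np.array([cast(c,q[0],50)[:2] for q in k]);q=cv2.minAreaRect(p.astype(np.float32));print(cv2.contourArea(k),r(cen(k)),[r(x) for x in cv2.boxPoints(q)])
```

```text
t 25.77 q [-0.3, 0.7, 0.06, 1.09, 0.6, -2.01] p [674.3, -22.4, 88.7] z [0.041, 0.575, -0.817] y [-0.994, -0.057, -0.09] F [-0.9, -0.1, 0.2] w 46.1 0.0
shift [0.004, -0.007, 0.155] turn 0.002 rows 1.9 0.0
1390.0 [301.4, 164.4] [[639.5999755859375, -34.900001525878906], [641.2999877929688, -56.70000076293945], [677.5, -54.0], [675.9000244140625, -32.20000076293945]]
1085.0 [256.4, 206.4] [[671.7000122070312, 57.400001525878906], [677.0, -34.900001525878906], [689.2999877929688, -34.20000076293945], [684.0, 58.099998474121094]]
146.0 [286.7, 240.8] [[638.5999755859375, 51.099998474121094], [639.7000122070312, 42.20000076293945], [671.7000122070312, 46.099998474121094], [670.5999755859375, 55.0]]
```

View pics/w4.png

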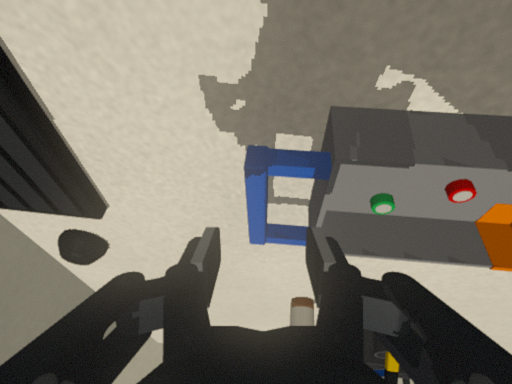

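The wrist view shows the blue bar at about (257,200) between the fingers at (215) and (308). The green and red caps are visible. Going in and closing firmly.

Emit:
jog_arm(
  series=[
    [46,[0.004,-0.007,0.05],0],
    [46,[0.004,-0.007,0.1],0],
    [46,[0.004,-0.007,0.14],0],
    [46,[0.004,-0.007,0.155],0],
    [46,[0.004,-0.007,0.155],0],
    [30,[0.004,-0.007,0.155],0],
    [20,[0.004,-0.007,0.155],0],
    [8,[0.004,-0.007,0.155],0],
    [5,[0.004,-0.007,0.155],0],
    [5,[0.004,-0.007,0.155],0],
    [5,[0.004,-0.007,0.155],0],
  ],
  squeeze=110,
)

```text
time: 26.73
tool_pos: [687.1, 14.0, 29.8]
eef_rot: [-1.92, 1.769, 0.501]
wrist_force: [0.1, -3.4, 5.5]
width: 12.0
gripper_force: 107.5
```

Run:
```python
from h import *
st()
M=R.from_rotvec(read_state()["eef_rot"]).as_matrix();print("up in tool",(M.T@[0,0,1]).round(3))
```

```text
t 26.73 q [-0.25, 0.74, -0.02, 0.91, 0.6, -1.93] p [687.1, 14.0, 29.8] z [0.053, 0.572, -0.818] y [-0.994, -0.05, -0.1] F [0.1, -3.4, 5.5] w 12.0 107.5
up in tool [-0.566 -0.1   -0.818]
```

Emit:
jog_arm(
  series=[
    [5,[-0.01,0,-0.015],0],
    [5,[-0.025,-0.005,-0.04],0],
    [5,[-0.05,-0.01,-0.07],0],
    [5,[-0.08,-0.015,-0.115],0],
    [5,[-0.11,-0.02,-0.16],0],
    [5,[-0.14,-0.025,-0.2],0],
    [5,[-0.17,-0.03,-0.25],0],
    [5,[-0.2,-0.035,-0.29],0],
    [5,[-0.23,-0.04,-0.33],0],
    [5,[-0.23,-0.04,-0.33],0],
  ],
)

```text
time: 27.57
tool_pos: [688.8, 15.4, 237.0]
eef_rot: [-1.921, 1.762, 0.492]
wrist_force: [1.7, 0.7, -0.4]
width: 11.9
gripper_force: 107.6
```

Run:
```python
from h import *
st()
c=read_camera("side");t=read_camera("top")
r=lambda a:np.round(a,1).tolist()
def two(lo,hi,rs,rt):
    a=blobs(c,lo,hi,rs);b=blobs(t,lo,hi,rt)
    if a and b: print(r(cen(a[0])),r(cen(b[0])),r(tri(c,cen(a[0]),t,cen(b[0]))),cv2.contourArea(a[0]),cv2.contourArea(b[0]))
    else: print(len(a),len(b))
two((105,120,40),(130,255,255),(150,60,330,260),(200,60,330,260))
two((5,150,60),(18,255,255),(150,140,330,260),(200,100,330,260))
a=np.hstack([cv2.resize(c["image"][100:250,170:320],(400,400)),cv2.resize(t["image"][90:240,200:350],(400,400))]);cv2.imwrite("pics/up.png",a[:,:,::-1])
```

```text
t 27.57 q [-0.25, 0.59, 0.26, 1.34, 0.61, -1.93] p [688.8, 15.4, 237.0] z [0.059, 0.572, -0.818] y [-0.993, -0.052, -0.108] F [1.7, 0.7, -0.4] w 11.9 107.6
[204.5, 140.5] [261.7, 100.8] [683.3, 33.4, 242.6] 79.5 167.0
[272.1, 161.9] [250.4, 191.3] [468.2, 55.0, 218.0] 189.0 58.5
```

Run:
```python
from h import *
plan([500,-530,330])
t=read_camera("top");print(cast(t,(398,162),40).round(),cast(t,(408,153),120).round(),cast(t,(256,40),0).round(),cast(t,(300,85),10).round())
```

```text
shift [0.744, 0.408, -0.805] turn 0 rows 14.0 0.0
[ 596. -370.   40.] [ 599. -363.  120.] [998.  48.   0.] [843. -91.  10.]
```

Emit:
jog_arm(
  series=[
    [5,[0.02,0.01,-0.02],0],
    [5,[0.05,0.03,-0.06],0],
    [5,[0.09,0.05,-0.1],0],
    [5,[0.14,0.08,-0.15],0],
    [5,[0.19,0.1,-0.2],0],
    [5,[0.24,0.13,-0.26],0],
    [5,[0.29,0.16,-0.31],0],
    [5,[0.34,0.19,-0.37],0],
    [5,[0.39,0.21,-0.42],0],
    [5,[0.44,0.24,-0.48],0],
    [5,[0.49,0.27,-0.53],0],
    [5,[0.54,0.3,-0.58],0],
    [5,[0.59,0.32,-0.64],0],
    [5,[0.64,0.35,-0.69],0],
    [5,[0.69,0.38,-0.75],0],
    [5,[0.72,0.4,-0.78],0],
    [5,[0.744,0.408,-0.8],0],
    [5,[0.744,0.408,-0.8],0],
  ],
)

```text
time: 29.22
tool_pos: [472.8, -464.8, 276.1]
eef_rot: [-1.92, 1.788, 0.454]
wrist_force: [1.1, -0.1, -2.1]
width: 12.3
gripper_force: 109.2
```

```bash
cat >> h.py <<'E'
def dirs(az):
    M=R.from_rotvec(read_state()["eef_rot"]).as_matrix();a=np.radians(az)
    print("up",M.T[:,2].round(2).tolist(),"out",(M.T@[np.cos(a),np.sin(a),0]).round(2).tolist())
M0=R.from_rotvec([-1.92,1.769,.501]).as_matrix()  # tool when the bar was gripped, tray level, yaw ~3 deg
def tray():
    M=R.from_rotvec(read_state()["eef_rot"]).as_matrix();T=M@M0.T@R.from_euler("z",3,degrees=True).as_matrix()
    print("tray slope deg: -x down",np.degrees(np.arcsin(T[2,0])).round(1),"+y down",np.degrees(np.arcsin(-T[2,1])).round(1))
E
python3 - <<'E'
from h import *
st();dirs(-47);tray()
E
```

```text
t 29.22 q [-0.96, 0.93, 1.03, 2.12, 0.39, -2.69] p [472.8, -464.8, 276.1] z [0.078, 0.549, -0.833] y [-0.993, -0.036, -0.117] F [1.1, -0.1, -2.1] w 12.3 109.2
up [-0.54, -0.12, -0.83] out [0.68, -0.65, -0.35]
tray slope deg: -x down 1.0 +y down 1.6
```

Emit:
jog_arm(
  series=[
    [5,[-0.12,-0.43,-0.88],0],
  ],
)

```text
time: 29.3
tool_pos: [477.1, -461.9, 290.1]
eef_rot: [-1.917, 1.801, 0.426]
wrist_force: [1.2, 0.5, -3.4]
width: 11.8
gripper_force: 109.1
```

Emit:
jog_arm(
  series=[
    [5,[-0.12,-0.43,-0.88],0],
  ],
)

```text
time: 29.38
tool_pos: [483.1, -456.4, 312.8]
eef_rot: [-1.918, 1.81, 0.383]
wrist_force: [0.5, -0.2, -0.4]
width: 11.6
gripper_force: 109.2
```

Emit:
jog_arm(
  series=[
    [5,[-0.12,-0.43,-0.88],0],
  ],
)

```text
time: 29.47
tool_pos: [487.4, -451.8, 333.7]
eef_rot: [-1.92, 1.82, 0.341]
wrist_force: [-0.1, -0.9, -1.5]
width: 12.1
gripper_force: 109.1
```

Emit:
jog_arm(
  series=[
    [5,[-0.12,-0.43,-0.88],0],
  ],
)

```text
time: 29.55
tool_pos: [490.7, -447.4, 353.7]
eef_rot: [-1.919, 1.831, 0.301]
wrist_force: [0.5, -0.7, -1.6]
width: 12.5
gripper_force: 109.1
```

Emit:
jog_arm(
  series=[
    [5,[-0.12,-0.43,-0.88],0],
  ],
)

```text
time: 29.63
tool_pos: [493.4, -442.9, 373.2]
eef_rot: [-1.917, 1.84, 0.262]
wrist_force: [-0.1, -0.2, -2.1]
width: 12.0
gripper_force: 109.2
```

Run:
```python
from h import *
st();dirs(-47);tray()
```

```text
t 29.63 q [-0.93, 0.8, 1.06, 2.12, 0.43, -2.61] p [493.4, -442.9, 373.2] z [0.18, 0.454, -0.873] y [-0.98, 0.007, -0.198] F [-0.1, -0.2, -2.1] w 12.0 109.2
up [-0.45, -0.2, -0.87] out [0.71, -0.67, -0.21]
tray slope deg: -x down 5.8 +y down 7.4
```

Emit:
jog_arm(
  series=[
    [5,[0,-0.45,-0.87],0],
  ],
)

```text
time: 29.72
tool_pos: [496.3, -441.5, 390.1]
eef_rot: [-1.913, 1.85, 0.22]
wrist_force: [0.3, 0.3, -1.4]
width: 12.1
gripper_force: 109.3
```

Emit:
jog_arm(
  series=[
    [5,[0,-0.45,-0.87],0],
  ],
)

```text
time: 29.8
tool_pos: [498.7, -440.8, 405.4]
eef_rot: [-1.909, 1.859, 0.181]
wrist_force: [-0.0, 0.3, -2.1]
width: 12.2
gripper_force: 109.3
```

Emit:
jog_arm(
  series=[
    [5,[0,-0.45,-0.87],0],
  ],
)

```text
time: 29.88
tool_pos: [500.4, -439.6, 420.9]
eef_rot: [-1.903, 1.868, 0.143]
wrist_force: [-0.0, -0.7, -1.1]
width: 11.9
gripper_force: 109.2
```

Emit:
jog_arm(
  series=[
    [5,[0,-0.45,-0.87],0],
  ],
)

```text
time: 29.97
tool_pos: [501.5, -438.0, 437.0]
eef_rot: [-1.896, 1.876, 0.104]
wrist_force: [0.1, -0.3, -2.3]
width: 12.2
gripper_force: 109.4
```

Emit:
jog_arm(
  series=[
    [5,[0,-0.45,-0.87],0],
  ],
)

```text
time: 30.05
tool_pos: [502.1, -436.0, 453.4]
eef_rot: [-1.889, 1.883, 0.065]
wrist_force: [1.0, -0.4, -1.8]
width: 12.4
gripper_force: 109.4
```

Emit:
jog_arm(
  series=[
    [5,[0,-0.45,-0.87],0],
  ],
)

```text
time: 30.13
tool_pos: [502.0, -433.7, 470.1]
eef_rot: [-1.882, 1.889, 0.026]
wrist_force: [0.2, -0.2, -1.9]
width: 12.1
gripper_force: 109.3
```

Run:
```python
from h import *
st();dirs(-42);tray()
```

```text
t 30.13 q [-0.93, 0.7, 1.15, 2.12, 0.47, -2.52] p [502.0, -433.7, 470.1] z [0.311, 0.336, -0.889] y [-0.949, 0.059, -0.31] F [0.2, -0.2, -1.9] w 12.1 109.3
up [-0.34, -0.31, -0.89] out [0.67, -0.74, 0.01]
tray slope deg: -x down 12.5 +y down 13.2
```

Emit:
jog_arm(
  series=[
    [5,[0.1,-0.55,-0.8],0],
  ],
)

```text
time: 30.22
tool_pos: [505.5, -433.4, 484.8]
eef_rot: [-1.874, 1.895, -0.016]
wrist_force: [-0.1, 0.0, -1.4]
width: 12.2
gripper_force: 109.5
```

Emit:
jog_arm(
  series=[
    [5,[0.1,-0.55,-0.8],0],
  ],
)

```text
time: 30.3
tool_pos: [509.1, -433.4, 498.1]
eef_rot: [-1.865, 1.9, -0.055]
wrist_force: [-0.1, -0.2, -2.2]
width: 11.7
gripper_force: 109.3
```

Emit:
jog_arm(
  series=[
    [5,[0.1,-0.55,-0.8],0],
  ],
)

```text
time: 30.38
tool_pos: [511.5, -432.9, 511.9]
eef_rot: [-1.855, 1.904, -0.094]
wrist_force: [0.8, -0.4, -2.2]
width: 12.3
gripper_force: 109.3
```

Emit:
jog_arm(
  series=[
    [5,[0.1,-0.55,-0.8],0],
  ],
)

```text
time: 30.47
tool_pos: [513.0, -432.1, 526.3]
eef_rot: [-1.845, 1.907, -0.133]
wrist_force: [0.4, 0.3, -1.5]
width: 11.7
gripper_force: 109.5
```

Emit:
jog_arm(
  series=[
    [5,[0.1,-0.55,-0.8],0],
  ],
)

```text
time: 30.55
tool_pos: [513.5, -431.0, 541.0]
eef_rot: [-1.835, 1.91, -0.172]
wrist_force: [0.3, -1.2, -2.3]
width: 12.2
gripper_force: 109.4
```

Emit:
jog_arm(
  series=[
    [5,[0.1,-0.55,-0.8],0],
  ],
)

```text
time: 30.63
tool_pos: [513.2, -429.5, 556.0]
eef_rot: [-1.824, 1.912, -0.211]
wrist_force: [-0.1, 0.1, -1.5]
width: 12.4
gripper_force: 109.5
```

Emit:
jog_arm(
  series=[
    [5,[0.1,-0.55,-0.8],0],
  ],
)

```text
time: 30.72
tool_pos: [512.0, -427.9, 571.3]
eef_rot: [-1.812, 1.913, -0.249]
wrist_force: [0.4, 0.4, -2.7]
width: 12.0
gripper_force: 109.5
```

Run:
```python
from h import *
st();dirs(-42);tray()
```

```text
t 30.72 q [-0.93, 0.63, 1.31, 2.12, 0.51, -2.42] p [512.0, -427.9, 571.3] z [0.465, 0.197, -0.863] y [-0.886, 0.102, -0.453] F [0.4, 0.4, -2.7] w 12.0 109.5
up [-0.22, -0.45, -0.86] out [0.65, -0.73, 0.21]
tray slope deg: -x down 21.6 +y down 18.0
```

Run:
```python
from h import *
plan([600,-60,330])
```

```text
shift [-0.61, 0.138, 0.643] turn 0 rows 10.8 0.0
```

Emit:
jog_arm(
  series=[
    [5,[-0.02,0,0.02],0],
    [5,[-0.05,0.01,0.05],0],
    [5,[-0.09,0.02,0.1],0],
    [5,[-0.14,0.03,0.15],0],
    [5,[-0.19,0.04,0.2],0],
    [5,[-0.24,0.05,0.25],0],
    [5,[-0.29,0.06,0.3],0],
    [5,[-0.34,0.08,0.36],0],
    [5,[-0.39,0.09,0.41],0],
    [5,[-0.44,0.1,0.46],0],
    [5,[-0.49,0.11,0.52],0],
    [5,[-0.54,0.12,0.57],0],
    [5,[-0.58,0.13,0.61],0],
    [5,[-0.6,0.135,0.635],0],
    [5,[-0.61,0.138,0.643],0],
    [5,[-0.61,0.138,0.643],0],
    [5,[-0.61,0.138,0.643],0],
  ],
)

```text
time: 32.13
tool_pos: [599.2, -60.2, 330.1]
eef_rot: [-1.813, 1.912, -0.248]
wrist_force: [0.3, -0.2, -1.9]
width: 12.1
gripper_force: 109.4
```

```bash
cat > caps.py <<'E'
from h import *
# cap positions in the tray: rays of both cameras onto the tray's floor plane, tray tied to the tool at the grip
def look(tag):
    s=read_state();M=R.from_rotvec(s["eef_rot"]).as_matrix();Tr=M@M0.T@R.from_euler("z",3,degrees=True).as_matrix()
    off=M0.T@(np.array([680,9.6,40])-np.array([687.1,14,29.8]))
    G=np.array(s["tool_pos"])+M@off;O=G-Tr@np.array([140,0,40])
    for n in("top","side","wrist"):
        c=read_camera(n);cv2.imwrite(f"pics/{tag}_{n}.png",c["image"][:,:,::-1])
        q=np.array([proj(c,O+Tr@np.array(v)) for v in([-95,-60,48],[-95,60,48],[95,60,48],[95,-60,48])])
        x0,y0=np.clip(q.min(0)-10,0,[511,383]).astype(int);x1,y1=np.clip(q.max(0)+10,0,[511,383]).astype(int);print(n,x0,y0,x1,y1)
        if x1-x0<5 or y1-y0<5: continue
        for col,lo,hi in(("green",(45,90,40),(85,255,255)),("yellow",(22,110,60),(34,255,255)),("red",(172,120,50),(180,255,255)),("red2",(0,150,50),(4,255,255)),("orange",(6,150,60),(18,255,255)),("white",(0,0,130),(180,45,255))):
            for k in blobs(c,lo,hi,(x0,y0,x1,y1),4)[:2]:
                o,d=ray(c,cen(k));nrm=Tr[:,2];P=o+d*((O+Tr@[0,0,14]-o)@nrm)/(d@nrm);print("  ",col,np.round(cen(k)),cv2.contourArea(k),(Tr.T@(P-O)).round())
E
python3 - <<'E'
from caps import *
st();tray();look("t1")
E
```

```text
t 32.13 q [-0.27, 0.06, -0.27, 0.81, 0.32, -1.72] p [599.2, -60.2, 330.1] z [0.464, 0.198, -0.863] y [-0.886, 0.101, -0.453] F [0.3, -0.2, -1.9] w 12.1 109.4
tray slope deg: -x down 21.5 +y down 18.0
top 250 131 340 250
   green [277. 198.] 53.0 [-31.  43.  14.]
   yellow [284. 216.] 13.0 [-66.  18.  14.]
   orange [271. 217.] 205.0 [-78.  50.  14.]
   white [325. 219.] 1650.5 [-51. -72.  14.]
   white [261. 150.] 929.0 [ 69. 100.  14.]
side 236 85 331 165
   orange [293. 156.] 125.0 [-70.  58.  14.]
wrist 331 203 511 357
   green [509. 253.] 26.5 [ 2. 22. 14.]
   green [344. 346.] 6.0 [ 33. 331.  14.]
   white [488. 330.] 1166.0 [-78. 181.  14.]
   white [372. 322.] 136.0 [ 32. 196.  14.]
```

Run:
```python
from h import *
plan([350,-700,360]);dirs(-65)
```

```text
shift [1.232, 0.284, -0.535] turn 0 rows 16.5 0.0
up [-0.22, -0.45, -0.86] out [0.88, -0.47, 0.02]
```

Emit:
jog_arm(
  series=[
    [5,[0.03,0,-0.02],0],
    [5,[0.08,0.01,-0.05],0],
    [5,[0.14,0.03,-0.08],0],
    [5,[0.2,0.04,-0.11],0],
    [5,[0.27,0.06,-0.14],0],
    [5,[0.34,0.08,-0.17],0],
    [5,[0.41,0.09,-0.2],0],
    [5,[0.48,0.11,-0.23],0],
    [5,[0.55,0.13,-0.26],0],
    [5,[0.62,0.14,-0.29],0],
    [5,[0.69,0.16,-0.32],0],
    [5,[0.76,0.17,-0.35],0],
    [5,[0.83,0.19,-0.38],0],
    [5,[0.9,0.2,-0.4],0],
    [5,[0.95,0.21,-0.41],0],
    [5,[1,0.22,-0.42],0],
  ],
)

```text
time: 33.62
tool_pos: [403.6, -581.5, 349.4]
eef_rot: [-1.811, 1.915, -0.25]
wrist_force: [0.3, -0.1, -1.2]
width: 12.1
gripper_force: 109.3
```

Emit:
jog_arm(
  series=[
    [5,[0.4,-0.2,-0.1],0],
    [5,[0.4,-0.2,-0.1],0],
    [5,[0.4,-0.2,-0.1],0],
    [5,[0.4,-0.2,-0.1],0],
  ],
)

```text
time: 33.95
tool_pos: [434.2, -674.1, 366.6]
eef_rot: [-1.809, 1.919, -0.271]
wrist_force: [1.1, -1.8, -0.5]
width: 12.5
gripper_force: 109.4
```

Emit:
jog_arm(
  series=[
    [5,[0.7,-0.65,-0.5],0],
    [5,[0.7,-0.65,-0.5],0],
  ],
)

```text
time: 34.12
tool_pos: [380.3, -646.4, 401.5]
eef_rot: [-1.797, 1.9, -0.225]
wrist_force: [-0.7, -0.3, -2.4]
width: 11.7
gripper_force: 110.4
```

Run:
```python
from h import *
st();tray();dirs(-68)
```

```text
t 34.12 q [-1.26, 0.9, 1.36, 2.11, 0.54, -2.8] p [380.3, -646.4, 401.5] z [0.467, 0.222, -0.856] y [-0.884, 0.11, -0.454] F [-0.7, -0.3, -2.4] w 11.7 110.4
tray slope deg: -x down 21.6 +y down 16.4
up [-0.25, -0.45, -0.86] out [0.9, -0.43, -0.03]
```

Emit:
jog_arm(
  series=[
    [5,[-0.1,-0.5,-0.85],0],
  ],
)

```text
time: 34.2
tool_pos: [380.7, -636.6, 432.8]
eef_rot: [-1.792, 1.913, -0.267]
wrist_force: [-0.1, -0.1, -1.4]
width: 12.3
gripper_force: 110.4
```

Emit:
jog_arm(
  series=[
    [5,[-0.1,-0.5,-0.85],0],
  ],
)

```text
time: 34.28
tool_pos: [383.3, -625.1, 461.6]
eef_rot: [-1.789, 1.919, -0.308]
wrist_force: [-0.9, 0.1, -0.7]
width: 12.1
gripper_force: 110.2
```

Emit:
jog_arm(
  series=[
    [5,[-0.1,-0.5,-0.85],0],
  ],
)

```text
time: 34.37
tool_pos: [384.1, -614.5, 487.4]
eef_rot: [-1.785, 1.926, -0.344]
wrist_force: [0.4, 0.2, -1.9]
width: 12.2
gripper_force: 110.3
```

Emit:
jog_arm(
  series=[
    [5,[-0.1,-0.5,-0.85],0],
  ],
)

```text
time: 34.45
tool_pos: [384.2, -603.8, 512.0]
eef_rot: [-1.779, 1.933, -0.381]
wrist_force: [-0.1, 0.1, -1.8]
width: 11.8
gripper_force: 110.2
```

Emit:
jog_arm(
  series=[
    [5,[-0.1,-0.5,-0.85],0],
  ],
)

```text
time: 34.53
tool_pos: [383.5, -592.8, 535.7]
eef_rot: [-1.773, 1.94, -0.416]
wrist_force: [0.0, 0.2, -0.5]
width: 12.0
gripper_force: 110.2
```

Run:
```python
from h import *
st();tray();dirs(-68)
```

```text
t 34.53 q [-1.24, 0.72, 1.37, 2.12, 0.57, -2.69] p [383.5, -592.8, 535.7] z [0.534, 0.093, -0.84] y [-0.844, 0.116, -0.524] F [0.0, 0.2, -0.5] w 12.0 110.2
tray slope deg: -x down 26.4 +y down 21.3
up [-0.14, -0.52, -0.84] out [0.9, -0.42, 0.11]
```

Emit:
jog_arm(
  series=[
    [5,[0,-0.6,-0.8],0],
  ],
)

```text
time: 34.62
tool_pos: [383.4, -581.6, 557.5]
eef_rot: [-1.765, 1.943, -0.449]
wrist_force: [-0.6, -0.0, -1.5]
width: 11.9
gripper_force: 110.2
```

Emit:
jog_arm(
  series=[
    [5,[0,-0.6,-0.8],0],
  ],
)

```text
time: 34.7
tool_pos: [382.8, -570.5, 578.2]
eef_rot: [-1.756, 1.946, -0.481]
wrist_force: [0.0, -0.1, -2.0]
width: 12.3
gripper_force: 110.3
```

Emit:
jog_arm(
  series=[
    [5,[0,-0.6,-0.8],0],
  ],
)

```text
time: 34.78
tool_pos: [381.6, -559.1, 598.4]
eef_rot: [-1.747, 1.948, -0.514]
wrist_force: [0.1, 0.1, -2.1]
width: 11.9
gripper_force: 110.4
```

Run:
```python
from h import *
st();tray();plan([560,-40,360])
```

```text
t 34.78 q [-1.24, 0.63, 1.37, 2.12, 0.58, -2.64] p [381.6, -559.1, 598.4] z [0.573, 0.034, -0.819] y [-0.816, 0.119, -0.566] F [0.1, 0.1, -2.1] w 11.9 110.4
tray slope deg: -x down 29.3 +y down 22.8
shift [-1.013, 0.102, 0.63] turn 0 rows 14.4 0.0
```

Emit:
jog_arm(
  series=[
    [5,[-0.03,0,0.02],0],
    [5,[-0.08,0.01,0.05],0],
    [5,[-0.14,0.01,0.09],0],
    [5,[-0.2,0.02,0.13],0],
    [5,[-0.27,0.03,0.17],0],
    [5,[-0.34,0.03,0.21],0],
    [5,[-0.41,0.04,0.26],0],
    [5,[-0.48,0.05,0.3],0],
    [5,[-0.55,0.06,0.34],0],
    [5,[-0.62,0.06,0.38],0],
    [5,[-0.69,0.07,0.43],0],
    [5,[-0.76,0.08,0.47],0],
    [5,[-0.83,0.08,0.52],0],
    [5,[-0.9,0.09,0.56],0],
    [5,[-0.95,0.095,0.59],0],
    [5,[-0.98,0.098,0.61],0],
    [5,[-1,0.1,0.62],0],
    [5,[-1,0.1,0.62],0],
    [5,[-1,0.1,0.62],0],
  ],
)

```text
time: 36.37
tool_pos: [557.3, -45.7, 364.0]
eef_rot: [-1.749, 1.946, -0.511]
wrist_force: [0.7, -0.1, -1.7]
width: 11.6
gripper_force: 110.4
```

Emit:
jog_arm(
  series=[
    [5,[0.02,0,0],0],
    [5,[0,0.02,0],0],
    [5,[0.02,0,0],0],
    [5,[0,0.02,0],0],
    [5,[0.02,0,0],0],
    [5,[0,0.02,0],0],
    [5,[0,0,0],0],
    [5,[0,0,0],0],
    [5,[0,0,0],0],
    [5,[0,0,0],0],
  ],
)

```text
time: 37.2
tool_pos: [557.4, -46.9, 364.4]
eef_rot: [-1.746, 1.947, -0.512]
wrist_force: [0.1, -0.4, -1.3]
width: 11.9
gripper_force: 110.4
```

Run:
```python
from caps import *
st();tray();look("t2")
```

```text
t 37.2 q [-0.15, -0.14, -0.43, 0.68, 0.12, -1.58] p [557.4, -46.9, 364.4] z [0.573, 0.035, -0.819] y [-0.816, 0.12, -0.566] F [0.1, -0.4, -1.3] w 11.9 110.4
tray slope deg: -x down 29.3 +y down 22.7
top 241 142 333 267
   green [276. 206.] 22.5 [-21.  33.  14.]
   yellow [278. 228.] 35.5 [-69.  16.  14.]
   red2 [274. 221.] 4.5 [-58.  28.  14.]
   orange [267. 225.] 247.5 [-74.  44.  14.]
   white [253. 170.] 1349.0 [ 38. 108.  14.]
   white [293. 258.] 532.0 [-123.  -37.   14.]
side 245 80 341 170
   orange [300. 159.] 93.0 [-73.  56.  14.]
wrist 329 200 511 356
   green [507. 245.] 88.0 [ 7. 14. 14.]
   orange [374. 322.] 25.0 [ 28. 197.  14.]
   white [483. 324.] 1886.0 [-67. 166.  14.]
   white [365. 315.] 46.5 [ 43. 177.  14.]
```

Run:
```python
import cv2,numpy as np
im=cv2.imread("pics/t2_top.png");h=cv2.cvtColor(im,cv2.COLOR_BGR2HSV)
for y in range(190,244):
    s=""
    for x in range(250,312):
        H,S,V=h[y,x].astype(int)
        s+= "." if S<60 and V<100 else ("-" if S<60 and V<125 else ("W" if S<60 else ("G" if 40<H<90 else "Y" if 21<H<36 else "O" if 5<H<=21 and S>120 else "R" if (H<=5 or H>165) and S>90 else "B" if 95<H<135 else "o")))
    print(y,s)
```

```text
190 .........................................................YYYYY
191 .........................................................YYYoY
192 ..........................................................YYYY
193 ...........................................................YYo
194 ............................................................YY
195 ............................................................YY
196 ............................................................oY
197 ............................................................YY
198 ............................................................Yo
199 ............................................................YY
200 .............................................................Y
201 .............................................................Y
202 ........................GGGG.................................Y
203 .....................GGGGGGGG................................Y
204 .....................GGGGGGGGG...............................Y
205 ....................GG...GGGGG................................
206 ....................GG..
[... 1817 characters left out ...]
........................oYoYYY
234 .............ooOOOOOOOOo................................YYYYYY
235 ...............ooOOOOO..................................YYoYYY
236 .................ooOOo..................................YYGYYo
237 ...................oo....................................YoYYY
238 ..........................................................YYYY
239 .........................................................oYYYO
240 ..........................................................YoYY
241 ..........................................................Y.YY
242 ..........................................................YYYo
243 ...........................................................YGY
```

The map of the top image puts the caps as follows:
- Red (271,222) is in the corner.
- Yellow (278,228) is against the -x wall.
- White (~273,214) and green (275,206) are queued along the +y wall.

One quick shake across the tray should nest the green cap closer in.

Emit:
jog_arm(
  series=[
    [5,[0.05,0,-0.035],0],
    [5,[0.11,0,-0.075],0],
    [5,[0.11,0,-0.075],0],
    [5,[0.11,0,-0.075],0],
    [5,[0.11,0,-0.075],0],
    [5,[0.11,0,-0.075],0],
    [5,[0.1,0,-0.07],0],
    [5,[0.08,0,-0.055],0],
    [5,[0.05,0,-0.035],0],
    [5,[0.02,0,-0.015],0],
    [5,[0,0,0],0],
    [5,[0,0,0],0],
    [5,[0,0,0],0],
    [5,[0,0,0],0],
  ],
)

```text
time: 38.52
tool_pos: [557.1, -45.0, 363.4]
eef_rot: [-1.75, 1.945, -0.51]
wrist_force: [-0.3, 0.1, -1.3]
width: 11.8
gripper_force: 110.3
```

```bash
cat > amap.py <<'E'
import sys
from caps import *
st();tray();look(sys.argv[1])
h=cv2.cvtColor(cv2.imread(f"pics/{sys.argv[1]}_top.png"),cv2.COLOR_BGR2HSV)
for y in range(192,240):
    s=""
    for x in range(252,300):
        H,S,V=h[y,x].astype(int)
        s+= str(min(V//10,9)) if S<60 else ("G" if 40<H<90 else "Y" if 21<H<36 else "O" if 5<H<=21 and S>120 else "R" if (H<=5 or H>165) and S>90 else "o")
    print(y,s)
E
python3 amap.py t3
```

```text
t 38.52 q [-0.15, -0.14, -0.43, 0.68, 0.12, -1.58] p [557.1, -45.0, 363.4] z [0.572, 0.037, -0.82] y [-0.817, 0.117, -0.564] F [-0.3, 0.1, -1.3] w 11.8 110.3
tray slope deg: -x down 29.3 +y down 22.8
top 240 143 332 267
   green [275. 205.] 20.0 [-20.  33.  14.]
   yellow [277. 228.] 36.5 [-68.  15.  14.]
   orange [264. 226.] 213.5 [-78.  48.  14.]
   orange [278. 220.] 30.0 [-50.  19.  14.]
   white [251. 171.] 1356.5 [ 34. 109.  14.]
   white [292. 259.] 511.0 [-123.  -36.   14.]
side 245 80 341 170
   orange [300. 159.] 89.0 [-73.  54.  14.]
wrist 331 202 511 357
   green [507. 245.] 85.5 [ 8. 13. 14.]
   orange [374. 321.] 27.5 [ 31. 194.  14.]
   white [483. 324.] 1883.5 [-65. 165.  14.]
   white [365. 315.] 44.0 [ 45. 175.  14.]
192 888888888887665543333344444444444444444443444444
193 888888888887655433333344444444444444444444444444
194 888888888887665433333344444434444444444444344444
195 888888888887655434333344444444444444444444444444
196 888888888877665433333444444444444434444444444444
197 888888888877655433333434444444444444444444444444
198 88888888887665543333344444444444
[... 1489 characters left out ...]
44456666766
227 8888oOOOOOOOOOOOOOOOOOYYYYYYYYo44444444456777667
228 8888oOOOOOOOOOOOOOOOOOYYYYYYYYo44444344446766776
229 8888OOOOOOOOOOOOOOOOOOYYYYYYYYo44444444445676775
230 8888OOOOOOOOOOOOOOOOOOOYYYYYYY434444444434677765
231 8888oOOOOOOOOOOOOOOOOOOOYYYYYY333334444444676664
232 88888ooOOOOOOOOOOOOOOOOOOYoYY4333333444344676664
233 8888888ooOOOOOOOOOOOOOo3343333333333333345666654
234 888888888ooOOOOOOOOOO433333333333333333346666644
235 89888888888oooOOOOOo3333333333333333333334566444
236 88888898888888ooOOo43333333333333333333333466434
237 8888888888888888oo754433333333333333333333456544
238 888888888888888888887654433333333333333333566643
239 888888888888889888888876544333333333333333466654
```

Emit:
jog_arm(
  series=[
    [5,[0.06,0,-0.04],0],
    [5,[0,0,0],0],
    [5,[0.06,0,-0.04],0],
    [5,[0,0,0],0],
    [5,[0.06,0,-0.04],0],
    [5,[0,0,0],0],
    [5,[0.06,0,-0.04],0],
    [5,[0,0,0],0],
    [5,[0.06,0,-0.04],0],
    [5,[0,0,0],0],
    [5,[0.06,0,-0.04],0],
    [5,[0,0,0],0],
    [5,[0.04,0,-0.03],0],
    [5,[0,0,0],0],
    [5,[0,0,0],0],
    [5,[0,0,0],0],
    [5,[0,0,0],0],
    [5,[0,0,0],0],
  ],
)

```text
time: 40.17
tool_pos: [557.1, -45.9, 364.0]
eef_rot: [-1.748, 1.946, -0.511]
wrist_force: [-0.3, 0.4, -1.3]
width: 11.7
gripper_force: 110.4
```

```bash
python3 amap.py t4 | grep -v white
```

```text
t 40.17 q [-0.15, -0.14, -0.43, 0.68, 0.12, -1.58] p [557.1, -45.9, 364.0] z [0.572, 0.036, -0.819] y [-0.816, 0.118, -0.565] F [-0.3, 0.4, -1.3] w 11.7 110.4
tray slope deg: -x down 29.3 +y down 22.8
top 240 143 332 267
   green [280. 219.] 16.0 [-46.  14.  14.]
   yellow [278. 228.] 34.0 [-69.  16.  14.]
   red2 [272. 220.] 4.0 [-57.  32.  14.]
   orange [266. 225.] 248.0 [-73.  46.  14.]
side 245 80 341 170
   orange [300. 159.] 86.5 [-74.  57.  14.]
wrist 330 201 511 356
   orange [373. 321.] 28.5 [ 30. 195.  14.]
192 888888888888766543333344444444444444444444344444
193 888888888887765543333344444444444444444444444444
194 888888888887665543333344444444444444444444444444
195 888888888887665543333444444444444444444444444444
196 888888888887655433333444444444444444444444444444
197 888888888877655433333444444444444444444444444444
198 888888888877655433333444444444444444444444444444
199 888888888877655433433444444444444444434444444444
200 888888888876654333333344444444444444444444444444
201 888888888876654333334444444344444444444444444444
202 888898888876554333333444444444444444444444
[... 1267 characters left out ...]
76445676666
227 88889OOOOOOOOOOOOOOOOOYYYYYYYYY76777777546667666
228 8888oOOOOOOOOOOOOOOOOOYYYYYYYY776666777545676676
229 8888oOOOOOOOOOOOOOOOOOYYYYYYYY676666777544666765
230 8888oOOOOOOOOOOOOOOOOOOOYYYYYY576666776444676764
231 8888oOOOOOOOOOOOOOOOOOOOYYYYYo467667765444667665
232 88888oooOOOOOOOOOOOOOOOoooooo3345677654434667674
233 88888888ooOOOOOOOOOOOOo3333333334555433345666764
234 8888888888ooOOOOOOOOOo43333333333333333346666664
235 898888898888ooOOOOOO3333333333333333333334566654
236 88888888888888ooOOOo4333333333333333333333466644
237 8888888888888888ooo65443333333333333333333366643
238 888888888888888888887654443333333333333333366643
239 888888888888889888988876544333333333333333366654
```

Emit:
jog_arm(
  series=[
    [5,[0.03,-0.05,-0.02],0],
    [5,[0,0,0],0],
    [5,[0.03,-0.05,-0.02],0],
    [5,[0,0,0],0],
    [5,[0.03,-0.05,-0.02],0],
    [5,[0,0,0],0],
    [5,[0.03,-0.05,-0.02],0],
    [5,[0,0,0],0],
    [5,[0.03,-0.05,-0.02],0],
    [5,[0,0,0],0],
    [5,[0.03,-0.05,-0.02],0],
    [5,[0,0,0],0],
    [5,[0,0,0],0],
    [5,[0,0,0],0],
    [5,[0,0,0],0],
    [5,[0,0,0],0],
  ],
)

```text
time: 41.65
tool_pos: [559.4, -46.1, 366.9]
eef_rot: [-1.746, 1.943, -0.516]
wrist_force: [-0.1, 0.4, -0.8]
width: 11.8
gripper_force: 110.5
```

```bash
python3 amap.py t5 | grep -v white | sed -e '/^19[2-9]/d'
```

```text
t 41.65 q [-0.15, -0.14, -0.43, 0.68, 0.12, -1.58] p [559.4, -46.1, 366.9] z [0.576, 0.036, -0.817] y [-0.814, 0.118, -0.569] F [-0.1, 0.4, -0.8] w 11.8 110.5
tray slope deg: -x down 29.6 +y down 22.7
top 241 141 333 266
   green [282. 219.] 16.5 [-49.  11.  14.]
   yellow [270. 224.] 22.5 [-70.  36.  14.]
   red2 [274. 215.] 10.0 [-47.  31.  14.]
   orange [267. 224.] 281.0 [-75.  44.  14.]
   orange [278. 215.] 5.0 [-42.  23.  14.]
side 244 79 341 169
   orange [299. 158.] 88.0 [-73.  57.  14.]
wrist 329 201 511 356
   orange [373. 321.] 18.0 [ 30. 192.  14.]
200 888888888876655433333444444444444444434444444444
201 888888888876654333333444444444444444444444444444
202 888898888876554333344444444444444444444444444444
203 888888888876554333334444444444444444444444444444
204 888888888875554333334444444444444444444444444444
205 888888888776554333334444444444444444444444444444
206 888888888765553333334444444444444444444444444444
207 888888888765543333344444444444444444344444443444
208 888988888766543333344444444444444444444444444445
209 888988888765543333344444444444444444444444444446
21
[... 887 characters left out ...]
77445677666
227 88888OOOOOOOOOOOOOOOOOOOOOOO45766666776446766676
228 8888oOOOOOOOOOOOOOOOOOOOOOOO34766666776445667676
229 8888oOOOOOOOOOOOOOOOOOOOOOo334676667765444666665
230 88888oOOOOOOOOOOOOOOOOOOo43333467777654434666664
231 888888ooOOOOOOOOOOOOOOOo433333345665443444676664
232 888888888ooOOOOOOOOOOOo4333333333443333344666764
233 88888889888ooOOOOOOOO433333333333333333334676765
234 8888888888888ooOOOOo3333333333333333333333566664
235 888888888888888ooOO54433333333333333333333346654
236 89989898888888888o876543333333333333333333346643
237 988888888888888888988765443333333333333333336654
238 998888888888888888888887654433343333333333335664
239 988888888888888888888888877644333333333333335665
```

Emit:
jog_arm(
  series=[
    [5,[0.04,0,-0.03],0],
    [5,[0,0,0],0],
    [5,[0.04,0,-0.03],0],
    [5,[0,0,0],0],
    [5,[0.04,0,-0.03],0],
    [5,[0,0,0],0],
    [5,[0.04,0,-0.03],0],
    [5,[0,0,0],0],
    [5,[0.03,0,-0.02],0],
    [5,[0,0,0],0],
    [5,[0.02,0,-0.015],0],
    [5,[0,0,0],0],
    [5,[0.01,0,-0.007],0],
    [5,[0,0,0],0],
    [5,[0,0,0],0],
    [5,[0,0,0],0],
    [5,[0,0,0],0],
    [5,[0,0,0],0],
  ],
)

```text
time: 43.3
tool_pos: [557.2, -45.6, 363.7]
eef_rot: [-1.748, 1.946, -0.511]
wrist_force: [0.1, 1.3, -1.4]
width: 11.6
gripper_force: 110.5
```

```bash
python3 amap.py t6 | grep -v white | sed -e '/^19[2-9]/d'
```

```text
t 43.3 q [-0.15, -0.14, -0.43, 0.68, 0.12, -1.58] p [557.2, -45.6, 363.7] z [0.572, 0.036, -0.819] y [-0.817, 0.118, -0.565] F [0.1, 1.3, -1.4] w 11.6 110.5
tray slope deg: -x down 29.3 +y down 22.8
top 240 143 332 267
   green [281. 224.] 10.5 [-57.  10.  14.]
   yellow [270. 225.] 21.0 [-70.  36.  14.]
   red2 [274. 217.] 10.5 [-47.  30.  14.]
   orange [266. 225.] 222.5 [-74.  45.  14.]
side 245 80 341 170
   orange [299. 159.] 86.5 [-72.  56.  14.]
wrist 330 201 511 356
   orange [373. 321.] 30.0 [ 30. 195.  14.]
200 888888888876654333333444444444444444444444444444
201 888888888876554334334444444444444444444444444444
202 888888888876554333334444444444444444444444444444
203 888888888776554333334444444444434444444444444443
204 888898888776554333334444444444434444443444444444
205 888888888776554333333444444444444444444444444444
206 888888888765543333344444444444444444444444444444
207 888888888765543343343444444444444444444444444444
208 888888888766543334334444443444444444444444444445
209 888888888765543333344444444444444444444444444456
210 8888888877654333334444444444444444444444444
[... 842 characters left out ...]
76445666666
227 8888oOOOOOOOOOOOOYYYYOOY6666GG677677777546766666
228 8888oOOOOOOOOOOOOOOOOOOOoG66GG776666777546776666
229 8888oOOOOOOOOOOOOOOOOOOOOYGGGG676666777545677765
230 8888OOOOOOOOOOOOOOOOOOOOOO3G43566666776544666665
231 8888oOOOOOOOOOOOOOOOOOOOOo3333467666765444676675
232 88888ooOOOOOOOOOOOOOOOOO333333345677654444666664
233 8888888oooOOOOOOOOOOOOo3333333334555443345666664
234 8888888888ooOOOOOOOOO333333333333334333346677664
235 888888888888ooOOOOOo3333333333333333333334566654
236 88888888888888ooOOO43333333333333333333333466544
237 8888889888888888ooo65443333333333333333333466643
238 888888888888888888887654433333333333333333366643
239 988888888888888888888876544333333333333333366654
```

The tray is held high at about 29° / 23° and still. Yellow is in the corner, with green, white and red touching around it, all in contact with the corner walls. Handing in.

Run:
```python
from h import *
d=read_camera("top");print("pen yellow px",[(np.round(cen(k)).tolist(),cv2.contourArea(k)) for k in blobs(d,(20,120,60),(32,255,255),(130,175,190,235))])
st();print(close_job())
```

```text
pen yellow px [([158.0, 203.0], 148.5)]
t 43.5 q [-0.15, -0.14, -0.43, 0.68, 0.12, -1.58] p [557.2, -45.6, 363.6] z [0.572, 0.036, -0.82] y [-0.817, 0.118, -0.565] F [0.2, -0.5, -1.8] w 12.3 110.6
the job is handed in; nothing more can be done
None
```

I handed the job in at 43.5 s, before the 64 s limit: the pen is leaning in the correct cup and released, and the tray is held still by its handle about 0.36 m up, at about 29° and 23°. All four caps are bunched in the orange corner, but the white one is about 50 mm out along the wall, just past the orange patch.

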